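# Restock the revolving glue display

## Robot

A 7-joint arm with a two-finger parallel gripper is mounted at the origin on the work surface. World frame = base frame: x ahead of the robot, y to its left, z up, the work surface at z = 0. Lengths are in m, angles in rad, forces in N, time in s.
With the tool pointing down it reaches from about 0.4 to 0.875 m from the base axis. Payload 19.3 kg.
Tool frame: the origin (TCP) lies at the very end of the fingers, on their centre line; the grasp point (between the pads) lies 19 mm behind it; z points along the fingers, y is the line along which they close (so a half turn about z gives the same grasp; the last joint's range is limited). The gripper opens to 85 mm and grips with 20 to 120 N. Pads are 22 mm wide; open, the fingers measure 114 mm over their backs; the gripper's body (76 mm by 85 mm) begins 54 mm behind the grasp point. The pads swing forward as they close: fully open they stand 13 mm farther back than shut.
Start: joints at [1.178, 0.521, -0.036, 1.599, 0.021, 1.021, -0.113], TCP at [0.198, -0.593, 0.231] pointing down, gripper open.
Joint ranges: [-2.91, 2.91], [-0.3, 2.13], [-1.5, 1.42], [0.17, 2.43], [-1.26, 4.41], [0.16, 1.93], [-2.52, 2.52]. Speed limits (rad/s): [1.89, 1.89, 2.39, 2.39, 3.01, 3.01, 3.01].

## Interface

Orientations are given as a unit quaternion [x, y, z, w].
In Python, from rig import ctrl gives the robot as it stands.
- The arm moves only by the tool move_arm, never from a script. Its argument "series" is one flat list of numbers, 7 for each row, row after row: the shift along the tool's x, y, z each as a share of 0.2 m, from -1 to 1, then the turn, a rotation vector about the tool's x, y, z each as a share of 2 rad, from -1 to 1, then the gripper command: -1 is fully open, 1 is shut, values between are in proportion. A call has 1 to 5 rows; each row shifts and turns the commanded pose from where the row before left it, along the tool's axes as they then stand; what a row does not reach is not made up. A row lasts 1/8 s, in which the tool goes at most 62.5 mm and 10.7 degrees, less where a joint would pass 70% of its speed; a pose out of reach is approached as far as the arm can. A call with a number of a shift or a turn outside -1 to 1 is refused whole. A call with a gripper value outside its range is refused whole. The fingers move at their own pace and stop on an object; "grip_force" is the grip in N (left out, the last holds). Time passes only in rows, so rows that do not move let the fingers close. It gives the time, the measured TCP pose, the force, the opening and the grip force at its end, in the units of the state.
- ctrl.state(): the state, without advancing time (a new reading comes with each control period).
- ctrl.camera(name): name is "side" or "top"; returns a dict with "frame" (400x640x3 uint8, blue, green, red), "range_z" (400x640 float32, m along the optical axis (not along the pixel's ray), 0 where there is no reading), "K" (3x3 intrinsics, pixels), "k1" (the pictures are not rectified: a ray, as slopes to the right and down, at radius r is drawn at 1 + k1 r^2 times it, then the intrinsics apply), "T" (4x4, takes a point from camera to world coordinates). Camera axes: x right, y down, z forward; pixel columns grow to the right and rows downward; lengths in m; the calibration is good to about 2 mm. A picture is of the moment at which its call begins.
- ctrl.job_done(): hands the job in; it is judged then, once.
The state is a dict: "time": time; "joints": joint angles; "joint_vel": joint speeds; "tau": joint torques, N m; "tool_pos": TCP position; "tcp_rot": TCP orientation; "contact_force": force on the tool from outside, world axes, zero at the start; "torque": the same for the moment, N m; "gripper_width": finger opening in m; "grip_force": force on a finger pad.
Only numpy, scipy, OpenCV 4.12 (cv2) and the standard library are available. Lean on these libraries where they do the work, as an engineer would, in place of code of your own. Each camera call takes 0.05 s, during which the arm holds its last target. There are 200 camera calls.

## Task

Restock the revolving display on the shop counter: turn it until the bay with the two wide cradles faces your side and clicks in, and lay every glue bottle there on its side, one to a cradle and centred along it; then turn it on until the bay with the two narrow cradles faces you and clicks in, and lay every glue stick there in the same way. Last, turn the display until the bottles face the customers on the far side, clicked in, with all the stock still lying in its cradles, and leave the other things on the counter where they are.

Things in the scene. Friction and masses are not known exactly. Their poses are not given: they have to be found in the camera images.
- display: Foot of the revolving counter display: a fixed blue drum 320 mm across and 30 mm high. Origin: centre of its underside, on the counter; z up. Its -x points to the clerk's side (towards the robot, give or take 0.5 rad), +x to the customers' side.
- turntable (a joint): Angle of the display's deck, rad, counter-clockwise from above, no end stops. At 0 the wide-cradle bay faces the clerk's side, at -1.571 the narrow-cradle bay does, at +-3.142 the wide cradles face the customers. A sprung ball clicks into a notch at every quarter turn: pulls in from about 0.06 rad either side, takes about 0.4 N m to leave; elsewhere friction (0.06 N m) holds the deck.
- hub (a point): Centre of the top surface of the round wooden deck, 440 mm across, 48 mm over the counter. Its axes turn with the deck: the wide-cradle bay lies to -x, the narrow-cradle bay to -y; staple cartons 30 mm high stand in the bay at +x, black tins 36 mm high in that at +y, centred 120 mm out, 130 and 110 mm wide. A round boss 44 mm across, 16 mm high sits in the middle.
- post1 (a point): Top of the corner post at (+125, +125) mm along the hub's axes. Four such posts stand between the bays, at (+-125, +-125) mm: round pale wood, 16 mm thick, rounded tops 60 mm over the deck, good grips for turning it. Blue fins 14 mm high, 5 mm thick run from each post in to the boss; a thin gallery rail (top 18 mm over the deck) edges each bay, 205 mm out.
- wide1 (a point): One of the two wide cradles, in the bay at the deck's -x (outer, 152 mm out from the axle): the point where the middle of a bottle's axis comes to lie, 27 mm over the deck. The cradle is a pair of round rails 8 mm thick, 24 mm apart, 88 mm long, tops 11 mm over the deck, running along the deck's y, across the bay. Axes as the hub's.
- wide2 (a point): One of the two wide cradles, in the bay at the deck's -x (inner, 66 mm out from the axle): the point where the middle of a bottle's axis comes to lie, 27 mm over the deck. The cradle is a pair of round rails 8 mm thick, 24 mm apart, 88 mm long, tops 11 mm over the deck, running along the deck's y, across the bay. Axes as the hub's.
- narrow1 (a point): One of the two narrow cradles, in the bay at the deck's -y (outer, 152 mm out from the axle): the point where the middle of a glue stick's axis comes to lie, 20 mm over the deck. The cradle is a pair of round rails 6 mm thick, 17 mm apart, 84 mm long, tops 9 mm over the deck, running along the deck's x, across the bay. Axes as the hub's.
- narrow2 (a point): One of the two narrow cradles, in the bay at the deck's -y (inner, 66 mm out from the axle): the point where the middle of a glue stick's axis comes to lie, 20 mm over the deck. The cradle is a pair of round rails 6 mm thick, 17 mm apart, 84 mm long, tops 9 mm over the deck, running along the deck's x, across the bay. Axes as the hub's.
- bottle1_mid (a point): Glue bottle (may be absent): white, 38 mm across for its lower 74 mm, then a blue cap 22 mm across; 105 mm long, about 0.12 kg, at first standing on the counter. Position is the middle of its length, on its axis; its z axis runs along it from the foot to the cap.
- bottle2_mid (a point): Glue bottle (may be absent): white, 38 mm across for its lower 74 mm, then a blue cap 22 mm across; 105 mm long, about 0.12 kg, at first standing on the counter. Position is the middle of its length, on its axis; its z axis runs along it from the foot to the cap.
- stick1_mid (a point): Glue stick (may be absent): a plain cylinder 26 mm across and 98 mm long, white with a blue cap on its upper 37 mm and a low blue turning wheel at the foot, about 0.05 kg, at first standing on the counter. Position is the middle of its length, on its axis; its z axis runs along it from the foot to the cap.
- stick2_mid (a point): Glue stick (may be absent): a plain cylinder 26 mm across and 98 mm long, white with a blue cap on its upper 37 mm and a low blue turning wheel at the foot, about 0.05 kg, at first standing on the counter. Position is the middle of its length, on its axis; its z axis runs along it from the foot to the cap.
- pen_cup: Bystander: dark steel pencil cup, 80 mm across, 95 mm high, pencils to 165 mm. Origin: centre of its underside.
- tape_roll: Bystander: roll of brown packing tape lying flat, 100 mm across, 48 mm high. Origin: centre of its underside.
- stapler: Bystander: black desk stapler, 135 x 36 x 55 mm. Origin: centre of its underside; long along x.

How it is judged:
By the outcome, as a careful person would: the job done as asked, in the order asked, and still so for the second after the job is handed in, with the robot touching nothing.
Of bottle1, bottle2, stick1, stick2 only 3 to 4 are there at a start; the rules pass over those that are not, and their reading is None.
At some moment in a run one of bottle1, bottle2, stick1, stick2 may be knocked a few centimetres aside while the robot is not near it.
It also fails if it takes over 210 s, if anything falls off the work surface, if the arm or the gripper's body presses on something with over 40 N, if the wrist force passes 120 N, or if a joint passes its speed limit or range.

## Working session

There is one attempt and no reset: what is moved stays moved. The work goes in short steps, Python scripts to look and compute and a tool call to move; the robot and the scene stay as the last step left them, time stands still between calls to the robot, and variables do not carry over. Pictures are saved under pics/ and viewed, at most 14 in all, crops included, and the job is handed in when it is done.

Besides the shell and the picture viewer there is one more tool, called after "Call:" as name(argument=value, ...) on one line, values as JSON. move_arm: Moves the arm, as the interface text tells. Shift numbers are shares of 0.2 m and turn numbers shares of 2 rad, none past 1 either way. Its arguments: {"type":"object","properties":{"series":{"type":"array"},"grip_force":{"type":"number"}},"required":["series"]}

```bash
ls; mkdir -p pics; cat > h.py <<'E'
import numpy as np, cv2, json
from rig import ctrl
from scipy.spatial.transform import Rotation as R
def cam(n,save=None):
    c=ctrl.camera(n)
    if save: cv2.imwrite('pics/'+save,c['frame'])
    return c
def ray(c,u,v):
    K=c['K'];xd=(u-K[0,2])/K[0,0];yd=(v-K[1,2])/K[1,1]
    x,y=xd,yd
    for _ in range(20):
        s=1+c['k1']*(x*x+y*y);x,y=xd/s,yd/s
    return np.array([x,y,1.])
def pt(c,u,v):
    z=c['range_z'][int(round(v)),int(round(u))]
    return c['T'][:3,:3]@(ray(c,u,v)*z)+c['T'][:3,3]
def ptz(c,u,v,z):
    d=c['T'][:3,:3]@ray(c,u,v);o=c['T'][:3,3]
    return o+d*(z-o[2])/d[2]
def cloud(c):
    v,u=np.mgrid[0:400,0:640];K=c['K']
    xd=(u-K[0,2])/K[0,0];yd=(v-K[1,2])/K[1,1];x,y=xd.copy(),yd.copy()
    for _ in range(20):
        s=1+c['k1']*(x*x+y*y);x,y=xd/s,yd/s
    P=np.stack([x,y,np.ones_like(x)],-1)*c['range_z'][...,None]
    return P@c['T'][:3,:3].T+c['T'][:3,3]
def proj(c,p):
    q=np.linalg.inv(c['T'])@np.r_[p,1];x,y=q[:2]/q[2];s=1+c['k1']*(x*x+y*y)
    return c['K'][0,0]*x*s+c['K'][0,2],c['K'][1,1]*y*s+c['K'][1,2]
def st():
    s=ctrl.state();r=R.from_quat(s['tcp_rot'])
    print('t',round(s['time'],2),'pos',np.round(s['tool_pos'],4),'\nR',np.round(r.as_matrix(),3).tolist(),'\nF',np.round(s['contact_force'],1),'w',round(s['gripper_width'],4),'q',np.round(s['joints'],2))
    return s,r
E
python3 - <<'E'
from h import *
st()
for n in('top','side'):
    c=cam(n,n+'0.png');print(n,c['T'].round(3).tolist(),c['K'].round(1).tolist(),c['k1'])
E
```

```text
pics
t 0.0 pos [ 0.1981 -0.5924  0.2307] 
R [[0.948, 0.317, -0.0], [0.317, -0.948, 0.001], [-0.0, -0.001, -1.0]] 
F [ 0.4 -0.6  0.5] w 0.0854 q [ 1.18  0.52 -0.04  1.6   0.02  1.02 -0.11]
top [[0.018, -0.997, 0.079, 0.522], [-1.0, -0.017, 0.006, -0.095], [-0.005, -0.079, -0.997, 1.129], [0.0, 0.0, 0.0, 1.0]] [[404.3, 0.0, 313.9], [0.0, 404.3, 199.2], [0.0, 0.0, 1.0]] -0.09310770712095223
side [[-0.688, -0.492, 0.533, -0.179], [-0.725, 0.466, -0.507, 0.653], [0.001, -0.735, -0.678, 1.105], [0.0, 0.0, 0.0, 1.0]] [[470.2, 0.0, 316.0], [0.0, 470.2, 198.5], [0.0, 0.0, 1.0]] -0.10890881080366083
```

View pics/top0.png

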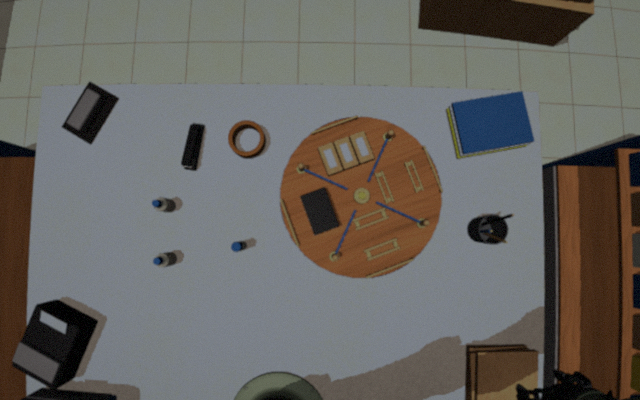

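View pics/side0.png

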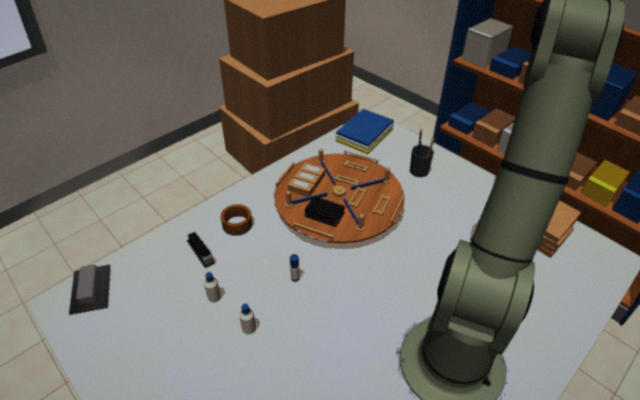

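```bash
python3 - <<'E'
from h import *
c=cam('top');P=cloud(c);Z=P[...,2];X,Y=P[...,0],P[...,1]
hub=ptz(c,361.5,196.5,.064);print('hub',hub)
for n,z in(('top',None),):
    # posts: tops z .108
    for (u,v) in((389,135),(301,169),(335,256),(424,222)):
        w=np.zeros((400,640),bool);w[v-9:v+10,u-9:u+10]=1
        m=w&(Z>.085)&(Z<.13);print('post',m.sum(),X[m].mean(),Y[m].mean(),Z[m].max())
for cn in('top','side'):
    if cn=='side': c=cam('side');P=cloud(c);Z=P[...,2];X,Y=P[...,0],P[...,1]
    m=((Z>.03)&(Z<.2)&(X>.25)&(X<.9)&(Y>-.6)&(Y<.62)).astype(np.uint8)
    k,l,s,_=cv2.connectedComponentsWithStats(m)
    for i in range(1,k):
        if s[i,4]>15:
            q=l==i;print(cn,s[i],'x',X[q].min().round(3),X[q].max().round(3),'y',Y[q].min().round(3),Y[q].max().round(3),'z',Z[q].max().round(3))
E
```

```text
hub [ 0.61581537 -0.21379386  0.064     ]
post 41 0.7794610045958718 -0.2828273955299116 0.10782419527278742
post 35 0.6881390274320722 -0.051067550765846695 0.11018289254163594
post 33 0.45708577472483014 -0.14252234300481897 0.11051398627570008
post 33 0.5494165571342338 -0.37476496266262305 0.10961765892743891
top [ 68  94  35  37 651] x 0.797 0.9 y 0.529 0.62 z 0.049
top [ 451   99   49   56 2196] x 0.742 0.9 y -0.6 -0.468 z 0.049
top [  279   115   164   163 20609] x 0.402 0.839 y -0.433 0.006 z 0.111
top [228 120  37  37 531] x 0.724 0.823 y 0.052 0.152 z 0.053
top [181 125  19  43 475] x 0.691 0.811 y 0.235 0.276 z 0.058
top [152 198  20  15 229] x 0.566 0.604 y 0.302 0.338 z 0.107
top [470 214  45  31 789] x 0.495 0.574 y -0.594 -0.515 z 0.166
top [231 241  15  10 121] x 0.469 0.493 y 0.096 0.122 z 0.101
top [153 252  20  16 243] x 0.419 0.457 y 0.292 0.33 z 0.111
top [ 42 304  52  27 880] x 0.25 0.303 y 0.517 0.62 z 0.117
side [336 118  46  30 722] x 0.737 0.9 y -0.6 -0.463 z 0.051
side [410 129  24  42 574] x 0.495 0.578 y -0.6 -0.512 z 0.167
side [ 274  148  131   96 9327] x 0.402 0.841 y -0.435 0.005 z 0.109
side [220 204  32  26 424] x 0.723 0.826 y 0.052 0.152 z 0.053
side [188 232  24  30 288] x 0.692 0.811 y 0.239 0.279 z 0.057
side [290 254  10  22 185] x 0.467 0.494 y 0.096 0.123 z 0.101
side [ 77 264  21  36 539] x 0.795 0.9 y 0.53 0.62 z 0.049
side [204 272  15  25 264] x 0.57 0.601 y 0.305 0.34 z 0.107
side [239 303  16  26 307] x 0.42 0.457 y 0.295 0.333 z 0.108
```

Call:
move_arm(series=[0.194, -0.172, 0, 0, 0, 0, -1, 0.194, -0.172, 0, 0, 0, 0, -1, 0.194, -0.172, 0, 0, 0, 0, -1, 0.194, -0.172, 0, 0, 0, 0, -1, 0.194, -0.172, 0, 0, 0, 0, -1], grip_force=25)

```text
time: 0.82
tool_pos: [0.3283, -0.3665, 0.2313]
tcp_rot: [0.987, 0.161, 0.0, 0.0]
contact_force: [0.7, -0.5, -0.3]
gripper_width: 0.0855
grip_force: 0.0
```

Call:
move_arm(series=[0.194, -0.172, 0, 0, 0, 0, -1, 0.194, -0.172, 0, 0, 0, 0, -1, 0.194, -0.172, 0, 0, 0, 0, -1, 0.194, -0.172, 0, 0, 0, 0, -1, 0.194, -0.172, 0, 0, 0, 0, -1])

```text
time: 1.45
tool_pos: [0.4577, -0.1419, 0.2314]
tcp_rot: [0.987, 0.161, 0.0, 0.0]
contact_force: [0.5, -0.1, 0.2]
gripper_width: 0.0858
grip_force: 0.0
```

Call:
move_arm(series=[0, 0, 0, 0, 0, 0.09, -1, 0, 0, 0, 0, 0, 0.09, -1, 0, 0, 0, 0, 0, 0.09, -1, 0, 0, 0, 0, 0, 0.09, -1, 0, 0, 0.2, 0, 0, 0, -1])

```text
time: 2.08
tool_pos: [0.4586, -0.1437, 0.1926]
tcp_rot: [0.98, -0.199, 0.002, 0.0]
contact_force: [0.8, -0.4, -0.7]
gripper_width: 0.0857
grip_force: 0.0
```

Call:
move_arm(series=[0, 0, 0.2, 0, 0, 0, -1, 0, 0, 0.2, 0, 0, 0, -1, 0, 0, 0.2, 0, 0, 0, -1, 0, 0, 0, 0, 0, 0, 1, 0, 0, 0, 0, 0, 0, 1])

```text
time: 2.7
tool_pos: [0.4576, -0.1435, 0.0724]
tcp_rot: [0.98, -0.197, 0.0, 0.0]
contact_force: [0.6, -0.1, 0.1]
gripper_width: 0.0515
grip_force: 0.0
```

Call:
move_arm(series=[0, 0, 0, 0, 0, 0, 1, 0, 0, 0, 0, 0, 0, 1, 0, 0, 0, 0, 0, 0, 1, 0, 0, 0, 0, 0, 0, 1, 0, 0, 0, 0, 0, 0, 1])

```text
time: 3.32
tool_pos: [0.4577, -0.1436, 0.0725]
tcp_rot: [0.98, -0.197, 0.001, 0.0]
contact_force: [-2.4, 0.7, 14.1]
gripper_width: 0.0152
grip_force: 25.0
```

```bash
python3 -c "
from h import *
st()"
```

```text
t 3.33 pos [ 0.4577 -0.1436  0.0725] 
R [[0.922, -0.387, 0.002], [-0.387, -0.922, -0.0], [0.002, -0.0, -1.0]] 
F [-2.4  0.7 14.1] w 0.0152 q [ 0.24  0.55 -0.08  2.1   0.09  0.49 -1.87]
```

Call:
move_arm(series=[0.002, -0.044, 0, 0, 0, 0, 1, 0.003, -0.044, 0, 0, 0, 0, 1, 0.005, -0.043, 0, 0, 0, 0, 1, 0, 0, 0, 0, 0, 0, 1])

```text
time: 3.82
tool_pos: [0.4702, -0.1196, 0.0723]
tcp_rot: [0.98, -0.197, 0.001, -0.0]
contact_force: [-0.1, 0.6, 8.6]
gripper_width: 0.0151
grip_force: 25.1
```

Call:
move_arm(series=[0.0075, -0.043, 0, 0, 0, 0, 1, 0, 0, 0, 0, 0, 0, 1])

```text
time: 4.08
tool_pos: [0.4746, -0.1123, 0.0723]
tcp_rot: [0.98, -0.197, 0.001, -0.0]
contact_force: [-1.9, -0.1, 9.3]
gripper_width: 0.0149
grip_force: 25.3
```

Call:
move_arm(series=[0.0056, -0.0258, 0, 0, 0, 0, 1, 0, 0, 0, 0, 0, 0, 1])

```text
time: 4.32
tool_pos: [0.4776, -0.1082, 0.0722]
tcp_rot: [0.98, -0.197, 0.001, -0.0]
contact_force: [-0.8, 1.3, 7.4]
gripper_width: 0.0152
grip_force: 25.2
```

Call:
move_arm(series=[0.0064, -0.0256, 0, 0, 0, 0, 1, 0, 0, 0, 0, 0, 0, 1])

```text
time: 4.58
tool_pos: [0.4806, -0.104, 0.0722]
tcp_rot: [0.98, -0.197, 0.001, -0.0]
contact_force: [-1.1, 0.5, 8.5]
gripper_width: 0.0148
grip_force: 25.2
```

Call:
move_arm(series=[0.0072, -0.0254, 0, 0, 0, 0, 1, 0, 0, 0, 0, 0, 0, 1])

```text
time: 4.82
tool_pos: [0.484, -0.1, 0.0722]
tcp_rot: [0.98, -0.197, 0.001, -0.0]
contact_force: [-1.1, -0.2, 8.4]
gripper_width: 0.0153
grip_force: 25.4
```

Call:
move_arm(series=[0.0079, -0.0252, 0, 0, 0, 0, 1, 0, 0, 0, 0, 0, 0, 1])

```text
time: 5.08
tool_pos: [0.4873, -0.0959, 0.0722]
tcp_rot: [0.98, -0.197, 0.001, -0.0]
contact_force: [-1.1, 0.6, 9.1]
gripper_width: 0.015
grip_force: 25.4
```

Call:
move_arm(series=[0.0087, -0.0249, 0, 0, 0, 0, 1, 0, 0, 0, 0, 0, 0, 1])

```text
time: 5.32
tool_pos: [0.4909, -0.0919, 0.0721]
tcp_rot: [0.98, -0.197, 0.001, -0.0]
contact_force: [-0.1, -0.4, 7.6]
gripper_width: 0.0153
grip_force: 25.3
```

Call:
move_arm(series=[0.0094, -0.0247, 0, 0, 0, 0, 1, 0, 0, 0, 0, 0, 0, 1])

```text
time: 5.58
tool_pos: [0.4944, -0.0881, 0.0721]
tcp_rot: [0.98, -0.197, 0.001, -0.0]
contact_force: [-1.9, -0.2, 8.6]
gripper_width: 0.0146
grip_force: 25.4
```

Call:
move_arm(series=[0.0137, -0.0324, 0, 0, 0, 0, 1, 0, 0, 0, 0, 0, 0, 1])

```text
time: 5.82
tool_pos: [0.4995, -0.0832, 0.072]
tcp_rot: [0.98, -0.197, 0.001, -0.0]
contact_force: [-1.6, -0.3, 9.3]
gripper_width: 0.0152
grip_force: 25.6
```

Call:
move_arm(series=[0.015, -0.0318, 0, 0, 0, 0, 1, 0, 0, 0, 0, 0, 0, 1])

```text
time: 6.08
tool_pos: [0.5047, -0.0786, 0.072]
tcp_rot: [0.98, -0.197, 0.001, -0.0]
contact_force: [-1.1, -0.1, 9.5]
gripper_width: 0.015
grip_force: 25.6
```

Call:
move_arm(series=[0.0163, -0.0312, 0, 0, 0, 0, 1, 0, 0, 0, 0, 0, 0, 1])

```text
time: 6.32
tool_pos: [0.5101, -0.0743, 0.0719]
tcp_rot: [0.98, -0.197, 0.001, -0.0]
contact_force: [-0.3, -0.3, 11.7]
gripper_width: 0.0153
grip_force: 25.7
```

Call:
move_arm(series=[0.0175, -0.0305, 0, 0, 0, 0, 1, 0, 0, 0, 0, 0, 0, 1])

```text
time: 6.58
tool_pos: [0.5155, -0.0699, 0.0719]
tcp_rot: [0.98, -0.197, 0.001, -0.0]
contact_force: [-0.7, 0.3, 10.6]
gripper_width: 0.0153
grip_force: 25.7
```

Call:
move_arm(series=[0.0187, -0.0298, 0, 0, 0, 0, 1, 0, 0, 0, 0, 0, 0, 1])

```text
time: 6.82
tool_pos: [0.5213, -0.0657, 0.0718]
tcp_rot: [0.98, -0.197, 0.0, -0.0]
contact_force: [-0.6, 0.6, 8.3]
gripper_width: 0.0153
grip_force: 25.7
```

Call:
move_arm(series=[0.0199, -0.0291, 0, 0, 0, 0, 1, 0, 0, 0, 0, 0, 0, 1])

```text
time: 7.08
tool_pos: [0.5271, -0.0622, 0.0718]
tcp_rot: [0.98, -0.197, 0.0, -0.0]
contact_force: [-1.1, -0.3, 9.3]
gripper_width: 0.015
grip_force: 25.8
```

```bash
cat >> h.py <<'E'
H=np.array([.6185,-.2128])
def deck(c=None):
    c=c or cam('top');P=cloud(c);m=(P[...,2]>.092)&(P[...,2]<.125)&(np.abs(np.hypot(P[...,0]-H[0],P[...,1]-H[1])-.177)<.02)
    k,l,s,_=cv2.connectedComponentsWithStats(m.astype(np.uint8));A=[]
    for i in range(1,k):
        if s[i,4]>15:
            q=P[l==i];d=q[:,:2].mean(0)-H;A.append(((np.degrees(np.arctan2(d[1],d[0]))-45)%90,s[i,4]))
    return A
E
python3 -c "
from h import *
st();print(deck())"
```

```text
t 7.08 pos [ 0.5271 -0.0622  0.0718] 
R [[0.922, -0.387, 0.001], [-0.387, -0.922, -0.0], [0.001, -0.0, -1.0]] 
F [-1.1 -0.3  9.3] w 0.015 q [ 0.05  0.61 -0.06  1.97  0.07  0.57 -2.03]
[(np.float64(76.60668149407745), np.int32(33)), (np.float64(76.33708554740386), np.int32(36)), (np.float64(76.66923151286491), np.int32(33))]
```

Call:
move_arm(series=[0.0209, -0.0284, 0, 0, 0, 0, 1, 0, 0, 0, 0, 0, 0, 1])

```text
time: 7.38
tool_pos: [0.5332, -0.0585, 0.0717]
tcp_rot: [0.98, -0.197, 0.001, -0.0]
contact_force: [0.0, -0.0, 8.5]
gripper_width: 0.0152
grip_force: 25.8
```

Call:
move_arm(series=[0.022, -0.0275, 0, 0, 0, 0, 1, 0, 0, 0, 0, 0, 0, 1])

```text
time: 7.62
tool_pos: [0.5393, -0.055, 0.0717]
tcp_rot: [0.98, -0.197, 0.0, -0.0]
contact_force: [-0.3, -0.6, 9.4]
gripper_width: 0.0152
grip_force: 25.8
```

Call:
move_arm(series=[0.023, -0.0266, 0, 0, 0, 0, 1, 0, 0, 0, 0, 0, 0, 1])

```text
time: 7.88
tool_pos: [0.5456, -0.052, 0.0717]
tcp_rot: [0.98, -0.197, 0.0, -0.0]
contact_force: [0.7, 0.1, 8.9]
gripper_width: 0.0153
grip_force: 25.8
```

Call:
move_arm(series=[0.0241, -0.0257, 0, 0, 0, 0, 1, 0, 0, 0, 0, 0, 0, 1])

```text
time: 8.12
tool_pos: [0.5518, -0.0492, 0.0717]
tcp_rot: [0.98, -0.197, 0.0, -0.0]
contact_force: [-1.5, 0.9, 9.0]
gripper_width: 0.0152
grip_force: 25.8
```

Call:
move_arm(series=[0.0251, -0.0247, 0, 0, 0, 0, 1, 0, 0, 0, 0, 0, 0, 1])

```text
time: 8.38
tool_pos: [0.5583, -0.0468, 0.0716]
tcp_rot: [0.98, -0.197, 0.0, 0.0]
contact_force: [-0.2, -0.9, 8.8]
gripper_width: 0.015
grip_force: 25.8
```

Call:
move_arm(series=[0.0261, -0.0236, 0, 0, 0, 0, 1, 0, 0, 0, 0, 0, 0, 1])

```text
time: 8.62
tool_pos: [0.5652, -0.0443, 0.0716]
tcp_rot: [0.98, -0.197, 0.0, -0.0]
contact_force: [2.1, -0.2, 6.4]
gripper_width: 0.0147
grip_force: 25.6
```

```bash
python3 -c "
from h import *
st();print(deck())"
```

```text
t 8.62 pos [ 0.5652 -0.0443  0.0716] 
R [[0.922, -0.387, 0.001], [-0.387, -0.922, -0.0], [0.001, -0.0, -1.0]] 
F [ 2.1 -0.2  6.4] w 0.0147 q [ 0.02  0.65 -0.06  1.87  0.06  0.62 -2.05]
[(np.float64(62.68571222379803), np.int32(35)), (np.float64(62.45311904533122), np.int32(31)), (np.float64(62.568540641976966), np.int32(35))]
```

Call:
move_arm(series=[0.0202, -0.017, 0, 0, 0, 0, 1, 0, 0, 0, 0, 0, 0, 1])

```text
time: 8.93
tool_pos: [0.5702, -0.0428, 0.0715]
tcp_rot: [0.98, -0.197, 0.0, -0.0]
contact_force: [2.6, -1.0, 5.8]
gripper_width: 0.0153
grip_force: 25.6
```

Call:
move_arm(series=[0.0207, -0.0164, 0, 0, 0, 0, 1, 0, 0, 0, 0, 0, 0, 1])

```text
time: 9.18
tool_pos: [0.5755, -0.0412, 0.0715]
tcp_rot: [0.98, -0.197, 0.001, -0.0]
contact_force: [6.1, 0.0, 4.6]
gripper_width: 0.0151
grip_force: 25.5
```

Call:
move_arm(series=[0.0212, -0.0157, 0, 0, 0, 0, 1, 0, 0, 0, 0, 0, 0, 1])

```text
time: 9.43
tool_pos: [0.5799, -0.0402, 0.0715]
tcp_rot: [0.98, -0.197, -0.0, 0.0]
contact_force: [-0.8, -1.3, 8.3]
gripper_width: 0.015
grip_force: 26.0
```

```bash
python3 -c "
from h import *
st();print(deck())"
```

```text
t 9.43 pos [ 0.5799 -0.0402  0.0715] 
R [[0.922, -0.387, -0.0], [-0.387, -0.922, -0.0], [-0.0, 0.0, -1.0]] 
F [-0.8 -1.3  8.3] w 0.015 q [ 0.01  0.67 -0.06  1.83  0.06  0.64 -2.06]
[(np.float64(57.65619648272627), np.int32(36)), (np.float64(57.573875512325415), np.int32(30)), (np.float64(57.58305931133302), np.int32(35))]
```

Call:
move_arm(series=[0, 0, 0, 0, 0, 0, -1, 0, 0, 0, 0, 0, 0, -1, 0, 0, 0, 0, 0, 0, -1, 0, 0, -0.1, 0, 0, 0, -1, 0, 0, -0.3, 0, 0, 0, -1])

```text
time: 10.1
tool_pos: [0.5785, -0.0396, 0.1499]
tcp_rot: [0.98, -0.197, -0.003, 0.0]
contact_force: [0.6, -0.4, 1.0]
gripper_width: 0.0855
grip_force: 0.0
```

```bash
python3 -c "
from h import *
st();print(deck());print(deck())"
```

```text
t 10.1 pos [ 0.5785 -0.0396  0.1499] 
R [[0.922, -0.386, -0.005], [-0.386, -0.922, 0.0], [-0.005, 0.002, -1.0]] 
F [ 0.6 -0.4  1. ] w 0.0855 q [ 0.01  0.55 -0.07  1.79  0.05  0.81 -2.04]
[(np.float64(57.62606521819265), np.int32(36)), (np.float64(57.63255342442751), np.int32(31)), (np.float64(57.66297173722717), np.int32(34))]
[(np.float64(57.61812480462993), np.int32(35)), (np.float64(57.495756398217864), np.int32(29)), (np.float64(57.587976484257126), np.int32(35))]
```

```bash
cat > fk.py <<'E'
import numpy as np
from scipy.spatial.transform import Rotation as R
def rz(a): return R.from_rotvec([0,0,a])
def ry(a): return R.from_rotvec([0,a,0])
def fk(q,S,L,c):
    h,a,b,t=L[:4]
    r=rz(S[0]*q[0]); p=np.array([0,0,h]); r=r*ry(q[1])*rz(S[1]*q[2]); p=p+r.apply([0,0,a])
    r=r*ry(q[3])*rz(S[2]*q[4]); p=p+r.apply([0,0,b]); r=r*ry(q[5]); p=p+r.apply([0,0,t])
    return p,r*rz(S[3]*q[6]+c)
D=[([1.178,.521,-.036,1.599,.021,1.021,-.113],[.1981,-.5924,.2307],[.987,.161,0,0]),
([.24,.55,-.08,2.1,.09,.49,-1.87],[.4577,-.1436,.0725],[.98,-.197,0.001,0]),
([.05,.61,-.06,1.97,.07,.57,-2.03],[.5271,-.0622,.0718],[.98,-.197,0,0]),
([.02,.65,-.06,1.87,.06,.62,-2.05],[.5652,-.0443,.0716],[.98,-.197,0,0]),
([.01,.67,-.06,1.83,.06,.64,-2.06],[.5799,-.0402,.0715],[.98,-.197,0,0]),
([.01,.55,-.07,1.79,.05,.81,-2.04],[.5785,-.0396,.1499],[.98,-.197,-.003,0])]
E
python3 - <<'E'
from fk import *
from scipy.optimize import least_squares
import itertools
for S in itertools.product([-1,1],repeat=4):
    def f(v):
        e=[]
        for q,p,o in D:
            pp,rr=fk(q,S,v,v[4]);e+=list((pp-p)*3);e+=list((rr.inv()*R.from_quat(o)).as_rotvec())
        return e
    b=min((least_squares(f,[.3,.4,.4,.2,c]) for c in(0,1.57,3.1,-1.57)),key=lambda r:r.cost)
    print(S,b.cost.round(4),b.x.round(3))
E
```

```text
(-1, -1, -1, -1) 0.0868 [-0.513  0.634  0.329 -0.349  1.571]
(-1, -1, -1, 1) 2.7136 [-0.513  0.634  0.329 -0.349 -0.278]
(-1, -1, 1, -1) 0.0248 [-0.84   0.536  0.412 -0.822  1.477]
(-1, -1, 1, 1) 2.8477 [-0.84   0.536  0.412 -0.822 -0.371]
(-1, 1, -1, -1) 0.0191 [0.116 0.536 0.418 0.132 1.469]
(-1, 1, -1, 1) 2.7516 [ 0.116  0.536  0.418  0.132 -0.379]
(-1, 1, 1, -1) 0.0163 [0.012 0.521 0.431 0.005 1.376]
(-1, 1, 1, 1) 2.9459 [ 0.012  0.521  0.431  0.005 -0.473]
(1, -1, -1, -1) 5.0471 [-23.439   2.094  -1.272 -20.85   -4.21 ]
(1, -1, -1, 1) 3.9414 [-23.439   2.094  -1.272 -20.85   -0.822]
(1, -1, 1, -1) 5.3395 [-3.313  1.861 -1.066 -1.076  1.98 ]
(1, -1, 1, 1) 3.9803 [-3.313  1.861 -1.066 -1.076 -0.916]
(1, 1, -1, -1) 5.4712 [ 0.278  1.846 -1.032  2.486  1.972]
(1, 1, -1, 1) 4.229 [ 0.278  1.846 -1.032  2.486 -0.924]
(1, 1, 1, -1) 6.0788 [-22.584   1.664  -0.884 -20.646   1.878]
(1, 1, 1, 1) 4.5826 [-22.584   1.664  -0.884 -20.646  -1.017]
```

Call:
move_arm(series=[0, 0, -0.25, 0, 0, 0, -1, -0.17, -0.17, -0.06, 0, 0, 0, -1, -0.17, -0.17, -0.06, 0, 0, 0, -1, -0.17, -0.17, -0.06, 0, 0, 0, -1, -0.17, -0.17, -0.06, 0, 0, 0, -1])

```text
time: 10.82
tool_pos: [0.5066, 0.1396, 0.2498]
tcp_rot: [0.98, -0.197, 0.0, -0.0]
contact_force: [1.5, 0.8, 0.7]
gripper_width: 0.0851
grip_force: 0.0
```

Call:
move_arm(series=[-0.17, -0.17, -0.06, 0, 0, 0, -1, -0.17, -0.17, -0.06, 0, 0, 0, -1, -0.17, -0.17, -0.06, 0, 0, 0, -1, -0.17, -0.17, -0.06, 0, 0, 0, -1, -0.17, -0.17, -0.06, 0, 0, 0, -1])

```text
time: 11.45
tool_pos: [0.443, 0.2991, 0.2899]
tcp_rot: [0.98, -0.198, -0.003, 0.003]
contact_force: [0.3, -0.7, -0.5]
gripper_width: 0.0857
grip_force: 0.0
```

Call:
move_arm(series=[0, 0, 0, 0, 0, -0.09, -1, 0, 0, 0, 0, 0, -0.09, -1, 0, 0, 0, 0, 0, -0.09, -1, 0, 0, 0, 0, 0, -0.09, -1, 0, 0, 0, 0, 0, -0.09, -1])

```text
time: 12.08
tool_pos: [0.4434, 0.2983, 0.2895]
tcp_rot: [0.968, 0.251, -0.004, 0.002]
contact_force: [-0.0, 0.5, -0.1]
gripper_width: 0.0854
grip_force: 0.0
```

Call:
move_arm(series=[0, 0, 0, 0, 0, -0.09, -1, 0, 0, 0, 0, 0, -0.09, -1, 0, 0, 0, 0, 0, -0.09, -1, 0, 0, 0, 0, 0, -0.09, -1, 0, 0, 0, 0, 0, -0.09, -1])

```text
time: 12.7
tool_pos: [0.4434, 0.2983, 0.2894]
tcp_rot: [0.763, 0.647, -0.004, -0.0]
contact_force: [-0.8, -0.6, 0.2]
gripper_width: 0.0852
grip_force: 0.0
```

Call:
move_arm(series=[0, 0, 0, 0, 0, -0.09, -1, 0, 0, 0, 0, 0, -0.09, -1, 0, 0, 0, 0, 0, -0.09, -1, 0, 0, 0, 0, 0, -0.09, -1])

```text
time: 13.2
tool_pos: [0.4434, 0.2983, 0.2895]
tcp_rot: [0.486, 0.874, -0.004, -0.002]
contact_force: [-0.0, -0.3, -0.2]
gripper_width: 0.0854
grip_force: 0.0
```

```bash
python3 -c "
from h import *
st()"
```

```text
t 13.2 pos [0.4434 0.2983 0.2895] 
R [[-0.528, 0.849, -0.007], [0.849, 0.528, -0.006], [-0.001, -0.009, -1.0]] 
F [-0.  -0.3 -0.2] w 0.0854 q [-0.65  0.32 -0.07  1.76  0.03  1.07 -0.17]
```

Call:
move_arm(series=[0, 0, 0, 0, -0.087, 0, -1, 0, 0, 0, 0, -0.087, 0, -1, 0, 0, 0, 0, -0.087, 0, -1])

```text
time: 13.58
tool_pos: [0.4438, 0.2986, 0.2903]
tcp_rot: [0.471, 0.843, -0.13, 0.226]
contact_force: [0.2, -0.5, -0.1]
gripper_width: 0.0853
grip_force: 0.0
```

```bash
python3 -c "
from h import *
st()"
```

```text
t 13.57 pos [0.4438 0.2986 0.2903] 
R [[-0.454, 0.852, 0.259], [0.735, 0.523, -0.432], [-0.504, -0.006, -0.864]] 
F [ 0.2 -0.5 -0.1] w 0.0853 q [-1.    0.42  0.01  1.74  0.49  1.27 -0.65]
```

Call:
move_arm(series=[0, 0, 0, 0, -0.087, 0, -1, 0, 0, 0, 0, -0.087, 0, -1, 0, 0, 0, 0, -0.087, 0, -1, 0, 0, 0, 0, -0.087, 0, -1, 0, 0, -0.3, 0, 0, 0, -1])

```text
time: 14.2
tool_pos: [0.4139, 0.3451, 0.3082]
tcp_rot: [0.397, 0.715, -0.287, 0.5]
contact_force: [1.1, 1.0, 1.4]
gripper_width: 0.0857
grip_force: 0.0
```

```bash
cat >> h.py <<'E'
def rel(p,s=None):
    s=s or ctrl.state();r=R.from_quat(s['tcp_rot'])
    return (r.inv().apply(np.array(p)-s['tool_pos'])/.2).round(3)
def objs():
    out={}
    for cn in('top','side'):
        c=cam(cn);P=cloud(c);X,Y,Z=P[...,0],P[...,1],P[...,2]
        m=((Z>.03)&(Z<.125)&(X>.28)&(X<.66)&(Y>.03)&(Y<.5)&(np.hypot(X-H[0],Y-H[1])>.23)).astype(np.uint8)
        k,l,s,_=cv2.connectedComponentsWithStats(m)
        for i in range(1,k):
            if s[i,4]>60:
                q=l==i;print(cn,s[i,4],'x',X[q].min().round(3),X[q].max().round(3),'y',Y[q].min().round(3),Y[q].max().round(3),'z',Z[q].max().round(3))
E
python3 -c "
from h import *
st();objs()"
```

```text
t 14.2 pos [0.4139 0.3451 0.3082] 
R [[-0.186, 0.853, 0.487], [0.28, 0.521, -0.806], [-0.942, -0.014, -0.336]] 
F [1.1 1.  1.4] w 0.0857 q [-1.33  0.74  0.11  1.61  0.77  1.74 -0.94]
top 229 x 0.566 0.604 y 0.303 0.338 z 0.109
top 118 x 0.469 0.493 y 0.096 0.121 z 0.102
top 243 x 0.418 0.456 y 0.291 0.331 z 0.108
side 85 x 0.419 0.434 y 0.295 0.332 z 0.068
```

Call:
move_arm(series=[0.22, 0.006, 0.03, 0, 0, 0, -1, 0.22, 0.006, 0.03, 0, 0, 0, -1, 0.22, 0.006, 0.03, 0, 0, 0, -1, 0.22, 0.006, 0.03, 0, 0, 0, -1, 0.22, 0.006, 0.03, 0, 0, 0, -1])

```text
time: 14.92
tool_pos: [0.3926, 0.3896, 0.0918]
tcp_rot: [0.398, 0.717, -0.283, 0.498]
contact_force: [-0.1, 1.3, 0.4]
gripper_width: 0.0855
grip_force: 0.0
```

```bash
python3 -c "
from h import *
st();print(rel([.446,.297,.05]))"
```

```text
t 14.93 pos [0.3926 0.3896 0.0918] 
R [[-0.187, 0.852, 0.488], [0.29, 0.523, -0.802], [-0.939, -0.008, -0.345]] 
F [-0.1  1.3  0.4] w 0.0855 q [-1.35  1.1   0.06  1.5   0.71  1.58 -1.15]
[ 0.012 -0.013  0.573]
```

Call:
move_arm(series=[0.004, -0.004, 0.19, 0, 0, 0, -1, 0.004, -0.004, 0.19, 0, 0, 0, -1, 0.004, -0.005, 0.19, 0, 0, 0, -1, 0, 0, 0, 0, 0, 0, 0.5, 0, 0, 0, 0, 0, 0, 1], grip_force=30)

```text
time: 15.55
tool_pos: [0.4456, 0.2978, 0.0517]
tcp_rot: [0.398, 0.717, -0.282, 0.498]
contact_force: [0.2, 0.5, 0.5]
gripper_width: 0.0518
grip_force: 0.0
```

Call:
move_arm(series=[0, 0, 0, 0, 0, 0, 1, 0, 0, 0, 0, 0, 0, 1, 0, 0, 0, 0, 0, 0, 1])

```text
time: 15.92
tool_pos: [0.4457, 0.2976, 0.0518]
tcp_rot: [0.398, 0.717, -0.282, 0.498]
contact_force: [0.4, -0.5, -0.1]
gripper_width: 0.0374
grip_force: 30.1
```

```bash
python3 -c "
from h import *
st();c=cam('side','g1.png');cv2.imwrite('pics/g1c.png',cv2.resize(c['frame'][200:400,120:400],None,fx=2.5,fy=2.5))"
```

```text
t 15.93 pos [0.4457 0.2976 0.0518] 
R [[-0.187, 0.852, 0.489], [0.29, 0.523, -0.802], [-0.939, -0.008, -0.345]] 
F [ 0.4 -0.5 -0.1] w 0.0374 q [-1.26  1.11  0.1   1.67  0.79  1.39 -1.22]
```

View pics/g1c.png

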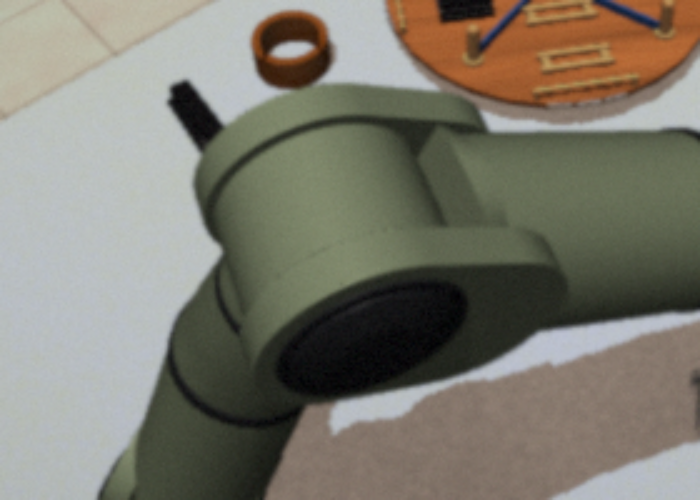

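```bash
cat >> h.py <<'E'
from scipy.linalg import fractional_matrix_power as fmp
def plan(p,Rm,s=None,show=True):
    s=s or ctrl.state();A=np.eye(4);A[:3,:3]=R.from_quat(s['tcp_rot']).as_matrix();A[:3,3]=s['tool_pos']
    B=np.eye(4);B[:3,:3]=Rm;B[:3,3]=p
    T=np.linalg.inv(A)@B;a=R.from_matrix(T[:3,:3]).magnitude()
    for n in range(1,40):
        r=fmp(T,1/n).real
        if np.linalg.norm(r[:3,3])<.055 and a/n<.18: break
    row=np.r_[r[:3,3]/.2,R.from_matrix(r[:3,:3]).as_rotvec()/2].round(4)
    print('n',n,'row',row.tolist())
    if show: print(np.array([(A@np.linalg.matrix_power(r,k))[:3,3] for k in range(0,n+1,2)]).round(3).tolist())
def place_R(fdeg,tilt):
    f=np.r_[np.cos(np.radians(fdeg)),np.sin(np.radians(fdeg)),0];u=np.r_[0,0,1]
    c,s=np.cos(np.radians(tilt)),np.sin(np.radians(tilt))
    x=c*f+s*u;z=s*f-c*u;return np.c_[x,np.cross(z,x),z]
def cradle(yaw,bay,rad,h):
    # bay direction offset in deg from deck x
    a=np.radians(yaw+bay);return np.r_[H+rad*np.r_[np.cos(a),np.sin(a)],h]
E
python3 - <<'E'
from h import *
s,_=st()
Rp=place_R(57.6,20.2);M=cradle(-32.4,180,.066,.075);t=M-Rp@[.005,0,-.016];print(M,t)
s=dict(s);s['tool_pos']=np.array(s['tool_pos'])+[0,0,.16]
print('lift',rel(s['tool_pos']))
plan(t+[0,0,.09],Rp,s)
E
```

```text
t 15.97 pos [0.4458 0.2974 0.0518] 
R [[-0.187, 0.852, 0.488], [0.29, 0.523, -0.802], [-0.939, -0.008, -0.345]] 
F [-0.8  0.8 -0.1] w 0.0375 q [-1.26  1.12  0.1   1.67  0.79  1.39 -1.22]
[ 0.56277436 -0.17743543  0.075     ] [ 0.56322033 -0.17673269  0.05825762]
lift [-0.751 -0.007 -0.276]
n 11 row [-0.2016, 0.0325, 0.1557, 0.0231, 0.0634, 0.0508]
[[0.446, 0.297, 0.212], [0.499, 0.225, 0.261], [0.54, 0.134, 0.285], [0.565, 0.035, 0.281], [0.575, -0.061, 0.247], [0.57, -0.144, 0.187]]
```

Call:
move_arm(series=[-0.188, -0.002, -0.069, 0, 0, 0, 1, -0.188, -0.002, -0.069, 0, 0, 0, 1, -0.188, -0.002, -0.069, 0, 0, 0, 1, -0.188, -0.002, -0.069, 0, 0, 0, 1, 0, 0, 0, 0, 0, 0, 1])

```text
time: 16.6
tool_pos: [0.446, 0.2975, 0.2142]
tcp_rot: [0.4, 0.717, -0.281, 0.498]
contact_force: [0.5, 0.2, -1.7]
gripper_width: 0.0374
grip_force: 30.0
```

Call:
move_arm(series=[-0.2016, 0.0325, 0.1557, 0.0231, 0.0634, 0.0508, 1, -0.2016, 0.0325, 0.1557, 0.0231, 0.0634, 0.0508, 1, -0.2016, 0.0325, 0.1557, 0.0231, 0.0634, 0.0508, 1, -0.2016, 0.0325, 0.1557, 0.0231, 0.0634, 0.0508, 1, -0.2016, 0.0325, 0.1557, 0.0231, 0.0634, 0.0508, 1])

```text
time: 17.23
tool_pos: [0.555, 0.0836, 0.2871]
tcp_rot: [0.684, 0.676, -0.091, 0.257]
contact_force: [1.0, -0.3, -1.4]
gripper_width: 0.0374
grip_force: 30.0
```

Call:
move_arm(series=[-0.2016, 0.0325, 0.1557, 0.0231, 0.0634, 0.0508, 1, -0.2016, 0.0325, 0.1557, 0.0231, 0.0634, 0.0508, 1, -0.2016, 0.0325, 0.1557, 0.0231, 0.0634, 0.0508, 1, -0.2016, 0.0325, 0.1557, 0.0231, 0.0634, 0.0508, 1, -0.2016, 0.0325, 0.1557, 0.0231, 0.0634, 0.0508, 1])

```text
time: 17.85
tool_pos: [0.5702, -0.1177, 0.2048]
tcp_rot: [0.834, 0.545, 0.082, 0.006]
contact_force: [1.2, -0.5, -1.4]
gripper_width: 0.0374
grip_force: 30.0
```

```bash
python3 - <<'E'
from h import *
s,_=st()
Rp=place_R(57.6,20.2);M=cradle(-32.4,180,.066,.075);t=M-Rp@[.005,0,-.016]
plan(t+[0,0,.06],Rp,s)
print(deck())
c=cam('top','p1.png');cv2.imwrite('pics/p1c.png',cv2.resize(c['frame'][100:300,260:480],None,fx=3,fy=3))
E
```

```text
t 17.85 pos [ 0.5702 -0.1177  0.2048] 
R [[0.392, 0.909, 0.144], [0.911, -0.405, 0.08], [0.131, 0.1, -0.986]] 
F [ 1.2 -0.5 -1.4] w 0.0374 q [ 0.09  0.43  0.09  1.86 -0.21  0.74 -0.1 ]
n 2 row [-0.1794, 0.0325, 0.1896, 0.0154, 0.0531, 0.0415]
[[0.57, -0.118, 0.205], [0.563, -0.177, 0.118]]
[(np.float64(57.6082553299794), np.int32(35)), (np.float64(57.66776420708268), np.int32(30)), (np.float64(57.55279780661955), np.int32(34))]
```

View pics/p1c.png

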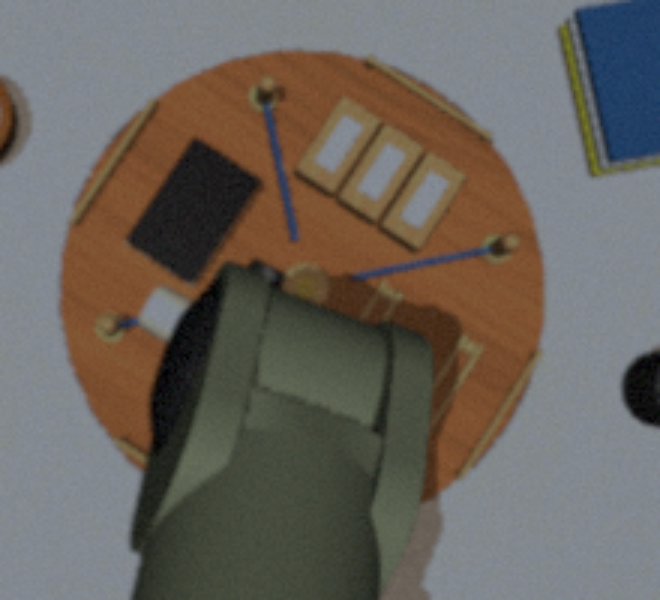

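Call:
move_arm(series=[-0.1794, 0.0325, 0.1896, 0.0154, 0.0531, 0.0415, 1, -0.1794, 0.0325, 0.1896, 0.0154, 0.0531, 0.0415, 1, 0, 0, 0, 0, 0, 0, 1])

```text
time: 18.32
tool_pos: [0.5597, -0.1786, 0.1181]
tcp_rot: [0.864, 0.474, 0.147, -0.082]
contact_force: [1.0, 0.1, -0.5]
gripper_width: 0.0377
grip_force: 30.0
```

```bash
python3 - <<'E'
from h import *
s,_=st()
Rp=place_R(57.6,20.2);M=cradle(-32.4,180,.066,.075);t=M-Rp@[.005,0,-.016]
plan(t+[0,0,.02],Rp,s)
# see bottle from side: points above deck
c=cam('side','p2.png');P=cloud(c);f=np.r_[np.cos(np.radians(57.6)),np.sin(np.radians(57.6))];n=np.r_[-f[1],f[0]]
print(np.r_[(np.array(s['tool_pos'])[:2]-H)@f,(np.array(s['tool_pos'])[:2]-H)@n])
cv2.imwrite('pics/p2c.png',cv2.resize(c['frame'][100:300,220:480],None,fx=3,fy=3))
E
```

```text
t 18.32 pos [ 0.5597 -0.1786  0.1181] 
R [[0.507, 0.844, 0.176], [0.796, -0.537, 0.281], [0.331, -0.003, -0.943]] 
F [ 1.   0.1 -0.5] w 0.0377 q [ 0.43  0.61 -0.05  1.85 -0.49  0.68  0.2 ]
n 1 row [-0.0493, 0.0104, 0.1935, -0.001, 0.0074, -0.001]
[[0.56, -0.179, 0.118]]
[-0.00267904  0.06798526]
```

View pics/p2c.png

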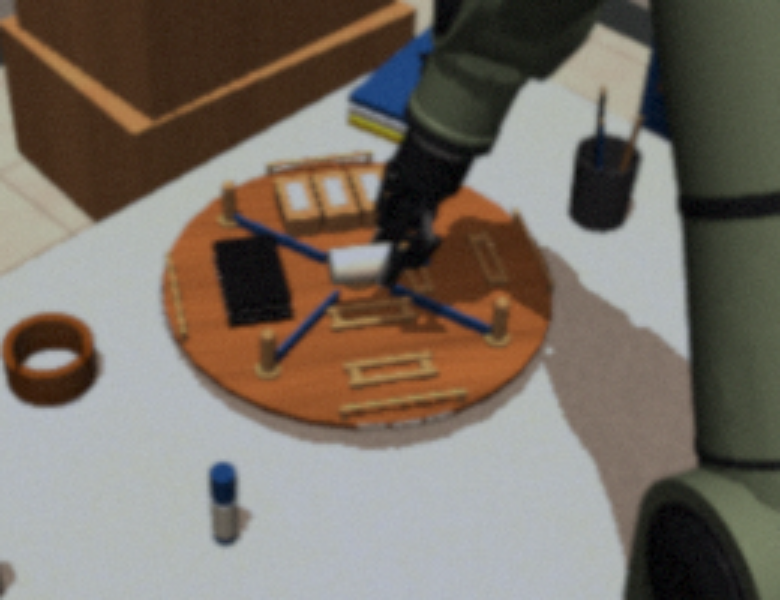

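Call:
move_arm(series=[-0.0493, 0.0104, 0.1935, -0.001, 0.0074, -0.001, 1, 0, 0, 0, 0, 0, 0, 1])

```text
time: 18.62
tool_pos: [0.5664, -0.1698, 0.0815]
tcp_rot: [0.859, 0.48, 0.154, -0.084]
contact_force: [-0.1, -0.1, -0.7]
gripper_width: 0.0375
grip_force: 30.0
```

```bash
python3 - <<'E'
from h import *
s,_=st()
Rp=place_R(57.6,20.2);M=cradle(-32.4,180,.066,.075);t=M-Rp@[.005,0,-.016]
plan(t+[0,0,.002],Rp,s)
E
```

```text
t 18.62 pos [ 0.5664 -0.1698  0.0815] 
R [[0.492, 0.851, 0.185], [0.799, -0.525, 0.293], [0.346, 0.004, -0.938]] 
F [-0.1 -0.1 -0.7] w 0.0375 q [ 0.45  0.67 -0.09  1.86 -0.52  0.61  0.26]
n 1 row [-0.0726, 0.0044, 0.0867, -0.0004, -0.0005, 0.0066]
[[0.566, -0.17, 0.082]]
```

Call:
move_arm(series=[-0.036, 0.0022, 0.043, 0, 0, 0.003, 1, -0.036, 0.0022, 0.043, 0, 0, 0.003, 1, 0, 0, 0, 0, 0, 0, 1, 0, 0, 0, 0, 0, 0, 1])

```text
time: 19.12
tool_pos: [0.5644, -0.1785, 0.0625]
tcp_rot: [0.863, 0.474, 0.155, -0.083]
contact_force: [0.9, -0.0, -0.9]
gripper_width: 0.0375
grip_force: 30.0
```

```bash
python3 - <<'E'
from h import *
s,_=st()
Rp=place_R(57.6,20.2);M=cradle(-32.4,180,.066,.075);t=M-Rp@[.005,0,-.016]
plan(t+[0,0,.002],Rp,s)
E
```

```text
t 19.12 pos [ 0.5644 -0.1785  0.0625] 
R [[0.502, 0.844, 0.189], [0.792, -0.536, 0.291], [0.347, 0.004, -0.938]] 
F [ 0.9 -0.  -0.9] w 0.0375 q [ 0.47  0.7  -0.1   1.87 -0.54  0.58  0.28]
n 1 row [-0.0, -0.0099, 0.012, 0.002, -0.0008, 0.0005]
[[0.564, -0.178, 0.063]]
```

Call:
move_arm(series=[0, -0.01, 0.012, 0.002, 0, 0, 1, -0.0035, 0, 0.0094, 0, 0, 0, 1, 0, 0, 0, 0, 0, 0, 1])

```text
time: 19.5
tool_pos: [0.5653, -0.1777, 0.0596]
tcp_rot: [0.862, 0.474, 0.156, -0.083]
contact_force: [4.7, -2.7, 13.4]
gripper_width: 0.0369
grip_force: 28.5
```

Call:
move_arm(series=[-0.002, 0, 0.005, 0, 0, 0, 1, 0, 0, 0, 0, 0, 0, 1])

```text
time: 19.75
tool_pos: [0.5657, -0.1779, 0.059]
tcp_rot: [0.862, 0.474, 0.156, -0.083]
contact_force: [5.8, -5.1, 18.9]
gripper_width: 0.0372
grip_force: 28.9
```

Call:
move_arm(series=[0, 0, 0, 0, 0, 0, 0, 0, 0, 0, 0, 0, 0, -0.2, 0, 0, 0, 0, 0, 0, -0.2, 0, 0, 0, 0, 0, 0, -0.2])

```text
time: 20.25
tool_pos: [0.5629, -0.1766, 0.0567]
tcp_rot: [0.862, 0.475, 0.154, -0.085]
contact_force: [0.1, -0.2, -0.1]
gripper_width: 0.0515
grip_force: 0.0
```

Call:
move_arm(series=[0, 0, -0.15, 0, 0, 0, -0.2, 0, 0, -0.3, 0, 0, 0, -0.2, 0, 0, -0.3, 0, 0, 0, -0.2, 0, 0, -0.3, 0, 0, 0, -0.2, -0.15, 0, -0.3, 0, 0, 0, -0.2])

```text
time: 20.88
tool_pos: [0.4999, -0.2761, 0.2991]
tcp_rot: [0.862, 0.476, 0.155, -0.085]
contact_force: [1.7, -0.4, 0.1]
gripper_width: 0.0511
grip_force: 0.0
```

```bash
python3 - <<'E'
from h import *
s,_=st();print(deck())
c=cam('side');cv2.imwrite('pics/p3c.png',cv2.resize(c['frame'][130:260,250:430],None,fx=4,fy=4))
E
```

```text
t 20.88 pos [ 0.4999 -0.2761  0.2991] 
R [[0.499, 0.846, 0.186], [0.794, -0.533, 0.293], [0.347, 0.002, -0.938]] 
F [ 1.7 -0.4  0.1] w 0.0511 q [ 0.58  0.39  0.03  1.68 -0.41  1.12  0.24]
[(np.float64(57.95747339869024), np.int32(34)), (np.float64(57.705371553979745), np.int32(30)), (np.float64(57.86023902129476), np.int32(32)), (np.float64(57.77254167259176), np.int32(32))]
```

View pics/p3c.png

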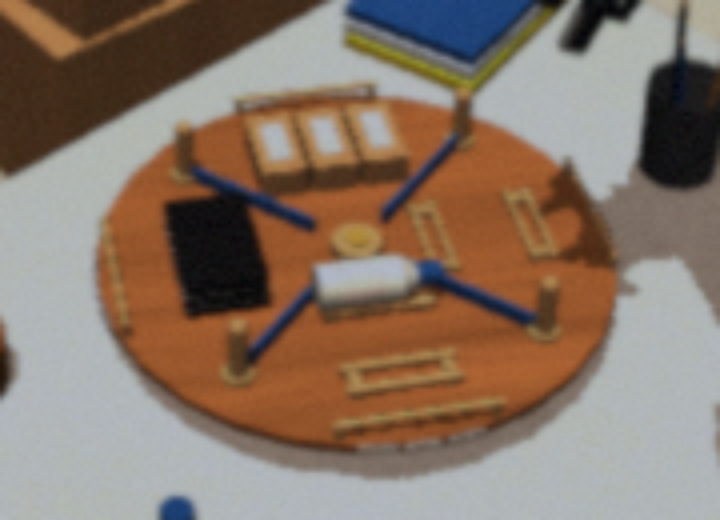

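```bash
cat >> h.py <<'E'
def stock(yaw,bay,zmin):
    a=np.radians(yaw+bay);n=np.r_[np.cos(a),np.sin(a)];f=np.r_[-n[1],n[0]]
    for cn in('top','side'):
        c=cam(cn);P=cloud(c).reshape(-1,3);d=P[:,:2]-H;rr=d@n;ff=d@f
        for lo,hi in((.03,.109),(.109,.19)):
            m=(rr>lo)&(rr<hi)&(abs(ff)<.08)&(P[:,2]>zmin)&(P[:,2]<.13)
            if m.sum()>20:
                q=m&(P[:,2]>P[m,2].max()-.012);k=np.polyfit(ff[q],rr[q],1)
                print(cn,m.sum(),'along',ff[m].min().round(3),ff[m].max().round(3),'rad',rr[m].min().round(3),rr[m].max().round(3),'ridge rad',rr[q].mean().round(3),'slope',k[0].round(3),'top',P[m,2].max().round(3),np.percentile(P[m,2],90).round(3))
E
python3 - <<'E'
from h import *
stock(-32.3,180,.066)
objs()
E
```

```text
top 515 along -0.051 0.054 rad 0.047 0.085 ridge rad 0.066 slope -0.01 top 0.097 0.094
side 326 along -0.053 0.053 rad 0.043 0.086 ridge rad 0.067 slope -0.024 top 0.097 0.093
top 295 x 0.505 0.573 y 0.241 0.31 z 0.043
top 120 x 0.469 0.493 y 0.096 0.122 z 0.101
side 185 x 0.466 0.494 y 0.097 0.123 z 0.101
side 241 x 0.505 0.576 y 0.241 0.312 z 0.042
```

```bash
python3 - <<'E'
from h import *
c=cam('top');P=cloud(c);X,Y,Z=P[...,0],P[...,1],P[...,2]
m=(Z>.012)&(Z<.06)&(X>.48)&(X<.62)&(Y>.2)&(Y<.35)
p=P[m];print(m.sum());q=p[:,:2];mu=q.mean(0)
w,v=np.linalg.eigh(np.cov(q.T));a=v[:,1];s=(q-mu)@a;b=(q-mu)@v[:,0]
print('axis',a,np.degrees(np.arctan2(a[1],a[0])),'s',s.min(),s.max(),'b',b.min(),b.max(),'mu',mu)
print('mid',mu+a*(s.min()+s.max())/2+v[:,0]*(b.min()+b.max())/2)
for lo in np.linspace(s.min(),s.max(),8)[:-1]:
    k=(s>=lo)&(s<lo+.015);print(lo.round(3),p[k,2].max().round(3),(b[k].max()-b[k].min()).round(3),c['frame'][m][k].mean(0).round())
cv2.imwrite('pics/b2.png',cv2.resize(c['frame'][190:290,130:270],None,fx=5,fy=5))
E
```

```text
459
axis [-0.72380348 -0.69000618] -136.36940187781408 s -0.04859777970032833 0.05758462965487519 b -0.020870828377338137 0.018190211820647947 mu [0.53336026 0.26676946]
mid [0.52918308 0.26463909]
-0.049 0.041 0.035 [134. 133. 130.]
-0.033 0.04 0.035 [134. 134. 131.]
-0.018 0.041 0.039 [130. 131. 129.]
-0.003 0.041 0.038 [127. 127. 126.]
0.012 0.04 0.035 [123. 126. 125.]
0.027 0.036 0.024 [107.  99.  90.]
0.042 0.03 0.018 [87. 58. 38.]
```

View pics/b2.png

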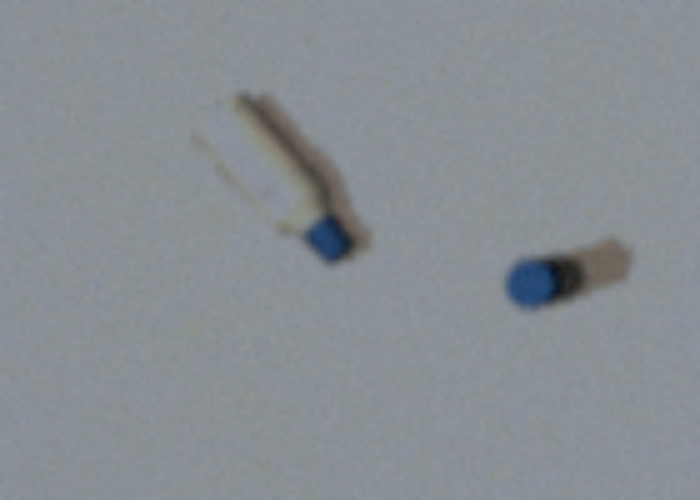

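```bash
python3 - <<'E'
from h import *
plan([.536,.272,.16],place_R(43.6,0))
E
```

```text
n 11 row [0.1902, -0.1422, 0.1015, -0.0021, -0.016, 0.0111]
[[0.5, -0.276, 0.295], [0.498, -0.173, 0.283], [0.501, -0.071, 0.265], [0.507, 0.029, 0.241], [0.516, 0.128, 0.213], [0.529, 0.225, 0.179]]
```

Call:
move_arm(series=[0.1902, -0.1422, 0.1015, -0.0021, -0.016, 0.0111, -0.8, 0.1902, -0.1422, 0.1015, -0.0021, -0.016, 0.0111, -0.8, 0.1902, -0.1422, 0.1015, -0.0021, -0.016, 0.0111, -0.8, 0.1902, -0.1422, 0.1015, -0.0021, -0.016, 0.0111, -0.8, 0.1902, -0.1422, 0.1015, -0.0021, -0.016, 0.0111, -0.8])

```text
time: 21.85
tool_pos: [0.5032, -0.0197, 0.2536]
tcp_rot: [0.898, 0.43, 0.084, -0.046]
contact_force: [1.1, -0.4, -0.5]
gripper_width: 0.0767
grip_force: 0.0
```

Call:
move_arm(series=[0.1902, -0.1422, 0.1015, -0.0021, -0.016, 0.0111, -0.8, 0.1902, -0.1422, 0.1015, -0.0021, -0.016, 0.0111, -0.8, 0.1902, -0.1422, 0.1015, -0.0021, -0.016, 0.0111, -0.8, 0.1902, -0.1422, 0.1015, -0.0021, -0.016, 0.0111, -0.8, 0.1902, -0.1422, 0.1015, -0.0021, -0.016, 0.0111, -0.8])

```text
time: 22.48
tool_pos: [0.5288, 0.2257, 0.1781]
tcp_rot: [0.924, 0.381, 0.014, -0.007]
contact_force: [0.8, -1.0, -0.1]
gripper_width: 0.0768
grip_force: 0.0
```

Call:
move_arm(series=[0.1902, -0.1422, 0.1015, -0.0021, -0.016, 0.0111, -0.8, 0, 0, 0, 0, 0, 0, -0.8, 0, 0, 0, 0, 0, 0, -0.8])

```text
time: 22.85
tool_pos: [0.5362, 0.2707, 0.1595]
tcp_rot: [0.929, 0.371, -0.0, 0.001]
contact_force: [-0.3, -0.4, -0.6]
gripper_width: 0.0768
grip_force: 0.0
```

```bash
python3 - <<'E'
from h import *
st()
plan([.536,.272,.05],place_R(43.6,0))
E
```

```text
t 22.85 pos [0.5362 0.2707 0.1595] 
R [[0.725, 0.689, 0.001], [0.689, -0.725, -0.002], [-0.001, 0.002, -1.0]] 
F [-0.3 -0.4 -0.6] w 0.0768 q [-0.56  0.57 -0.01  1.73  0.01  0.84 -1.38]
n 2 row [0.0021, -0.0032, 0.2738, 0.0005, 0.0003, -0.0002]
[[0.536, 0.271, 0.16], [0.536, 0.272, 0.05]]
```

Call:
move_arm(series=[0.001, -0.002, 0.27, 0, 0, 0, -0.8, 0.001, -0.002, 0.27, 0, 0, 0, -0.8, 0.001, -0.002, 0.21, 0, 0, 0, -0.8, 0, 0, 0, 0, 0, 0, -0.8])

```text
time: 23.35
tool_pos: [0.5355, 0.2699, 0.0086]
tcp_rot: [0.929, 0.37, -0.001, 0.001]
contact_force: [0.3, -0.2, -0.3]
gripper_width: 0.0774
grip_force: 0.0
```

Call:
move_arm(series=[0, 0, 0, 0, 0, 0, 0, 0, 0, 0, 0, 0, 0, 1, 0, 0, 0, 0, 0, 0, 1, 0, 0, 0, 0, 0, 0, 1])

```text
time: 23.85
tool_pos: [0.5379, 0.2721, 0.0125]
tcp_rot: [0.929, 0.37, 0.002, 0.001]
contact_force: [-2.0, -1.1, 12.8]
gripper_width: 0.037
grip_force: 28.6
```

Call:
move_arm(series=[0, 0, -0.1, 0, 0, 0, 1, 0, 0, -0.3, 0, 0, 0, 1, 0, 0, -0.3, 0, 0, 0, 1, 0, 0, 0, 0, 0, 0, 1, 0, 0, 0, 0, 0, 0, 1])

```text
time: 24.48
tool_pos: [0.5365, 0.2719, 0.1515]
tcp_rot: [0.929, 0.37, 0.001, 0.001]
contact_force: [-0.7, -0.3, -1.3]
gripper_width: 0.0367
grip_force: 31.5
```

```bash
python3 - <<'E'
from h import *
st()
t=cradle(-32.4,180,.152,.062);f=np.r_[np.cos(np.radians(57.6)),np.sin(np.radians(57.6)),0]
print(t+.01*f);plan(t+.01*f+[0,0,.07],place_R(57.6,0))
E
```

```text
t 24.48 pos [0.5365 0.2719 0.1515] 
R [[0.726, 0.688, 0.003], [0.688, -0.726, -0.001], [0.002, 0.003, -1.0]] 
F [-0.7 -0.3 -1.3] w 0.0367 q [-0.56  0.58 -0.01  1.74  0.01  0.82 -1.39]
[ 0.49552042 -0.12291105  0.062     ]
n 8 row [-0.2052, 0.1405, 0.0122, 0.0002, -0.0001, -0.0154]
[[0.537, 0.272, 0.152], [0.517, 0.174, 0.147], [0.504, 0.076, 0.142], [0.497, -0.023, 0.137], [0.496, -0.123, 0.132]]
```

Call:
move_arm(series=[0, 0, -0.2, 0, 0, 0, 1, -0.2052, 0.1405, 0.02, 0, 0, -0.0154, 1, -0.2052, 0.1405, 0.02, 0, 0, -0.0154, 1, -0.2052, 0.1405, 0.02, 0, 0, -0.0154, 1, -0.2052, 0.1405, 0.02, 0, 0, -0.0154, 1])

```text
time: 25.1
tool_pos: [0.5027, 0.0743, 0.1738]
tcp_rot: [0.904, 0.427, -0.0, 0.001]
contact_force: [1.5, -1.0, -1.1]
gripper_width: 0.0369
grip_force: 31.5
```

Call:
move_arm(series=[-0.2052, 0.1405, 0.05, 0, 0, -0.0154, 1, -0.2052, 0.1405, 0.05, 0, 0, -0.0154, 1, -0.2052, 0.1405, 0.05, 0, 0, -0.0154, 1, -0.2052, 0.1405, 0.05, 0, 0, -0.0154, 1, 0, 0, 0, 0, 0, 0, 1])

```text
time: 25.72
tool_pos: [0.4939, -0.1266, 0.1335]
tcp_rot: [0.878, 0.479, -0.001, 0.001]
contact_force: [0.7, 0.4, -2.6]
gripper_width: 0.0367
grip_force: 31.3
```

Call:
move_arm(series=[0, 0, 0, 0, 0, 0, 1])

```text
time: 25.85
tool_pos: [0.4951, -0.1223, 0.1343]
tcp_rot: [0.876, 0.482, 0.0, 0.0]
contact_force: [-0.2, 1.0, -1.2]
gripper_width: 0.0367
grip_force: 31.3
```

```bash
python3 - <<'E'
from h import *
st()
t=cradle(-32.4,180,.152,.0685);f=np.r_[np.cos(np.radians(57.6)),np.sin(np.radians(57.6)),0]
plan(t+.01*f+[0,0,.004],place_R(57.6,0))
# held bottle as seen
stock(-32.4,180,.105)
E
```

```text
t 25.85 pos [ 0.4951 -0.1223  0.1343] 
R [[0.536, 0.844, 0.001], [0.844, -0.536, -0.001], [-0.0, 0.001, -1.0]] 
F [-0.2  1.  -1.2] w 0.0367 q [ 0.15  0.48 -0.03  1.99  0.02  0.68 -0.46]
n 2 row [-0.0007, 0.0016, 0.1546, 0.0002, 0.0001, -0.0001]
[[0.495, -0.122, 0.134], [0.496, -0.123, 0.073]]
```

Call:
move_arm(series=[-0.0007, 0.0016, 0.15, 0, 0, 0, 1, -0.0007, 0.0016, 0.14, 0, 0, 0, 1, 0, 0, 0, 0, 0, 0, 1, 0, 0, 0, 0, 0, 0, 1])

```text
time: 26.45
tool_pos: [0.4966, -0.123, 0.0778]
tcp_rot: [0.876, 0.482, 0.001, 0.001]
contact_force: [-0.3, -0.2, -1.5]
gripper_width: 0.0368
grip_force: 31.3
```

Call:
move_arm(series=[0, 0, 0.018, 0, 0, 0, 1, 0, 0, 0, 0, 0, 0, 1])

```text
time: 26.7
tool_pos: [0.4963, -0.1234, 0.0737]
tcp_rot: [0.876, 0.482, 0.001, 0.001]
contact_force: [0.2, -0.5, -1.6]
gripper_width: 0.0367
grip_force: 31.3
```

Call:
move_arm(series=[0, 0, 0.015, 0, 0, 0, 1, 0, 0, 0, 0, 0, 0, 1])

```text
time: 26.95
tool_pos: [0.496, -0.1235, 0.0702]
tcp_rot: [0.876, 0.482, 0.001, 0.001]
contact_force: [0.4, -0.8, -1.1]
gripper_width: 0.0364
grip_force: 31.3
```

Call:
move_arm(series=[0, 0, 0.012, 0, 0, 0, 1, 0, 0, 0, 0, 0, 0, 1])

```text
time: 27.2
tool_pos: [0.497, -0.1237, 0.0689]
tcp_rot: [0.876, 0.482, 0.001, 0.002]
contact_force: [-1.3, 0.3, 19.9]
gripper_width: 0.0369
grip_force: 33.5
```

Call:
move_arm(series=[0, 0, 0.008, 0, 0, 0, 1, 0, 0, 0, 0, 0, 0, 1])

```text
time: 27.45
tool_pos: [0.4975, -0.124, 0.0678]
tcp_rot: [0.876, 0.482, 0.002, 0.002]
contact_force: [-2.2, -1.4, 29.2]
gripper_width: 0.0367
grip_force: 35.0
```

Seated. Back off slightly, release, lift.

Call:
move_arm(series=[0, 0, -0.008, 0, 0, 0, 1, 0, 0, 0, 0, 0, 0, 0.05, 0, 0, 0, 0, 0, 0, -0.2, 0, 0, 0, 0, 0, 0, -0.2, 0, 0, 0, 0, 0, 0, -0.2])

```text
time: 28.08
tool_pos: [0.496, -0.1234, 0.0677]
tcp_rot: [0.876, 0.482, 0.0, 0.001]
contact_force: [0.1, 0.6, -0.9]
gripper_width: 0.0513
grip_force: 0.0
```

Call:
move_arm(series=[0, 0, -0.15, 0, 0, 0, -0.2, 0, 0, -0.3, 0, 0, 0, -0.2, 0, 0, -0.3, 0, 0, 0, -0.2, 0.25, 0, -0.1, 0, 0, 0, -0.2, 0.25, 0, 0, 0, 0, 0, -0.2])

```text
time: 28.7
tool_pos: [0.5507, -0.0381, 0.2401]
tcp_rot: [0.877, 0.481, 0.002, 0.002]
contact_force: [-0.0, 0.1, -0.4]
gripper_width: 0.051
grip_force: 0.0
```

Call:
move_arm(series=[0.25, 0, 0, 0, 0, 0, -0.2, 0.25, 0, 0, 0, 0, 0, -0.2])

```text
time: 28.95
tool_pos: [0.6036, 0.047, 0.2379]
tcp_rot: [0.876, 0.482, 0.001, 0.001]
contact_force: [0.7, -0.3, -0.0]
gripper_width: 0.0514
grip_force: 0.0
```

```bash
python3 - <<'E'
from h import *
s,_=st();print(deck());stock(-32.4,180,.066);objs()
E
```

```text
t 28.95 pos [0.6036 0.047  0.2379] 
R [[0.536, 0.844, 0.002], [0.844, -0.536, -0.001], [0.0, 0.002, -1.0]] 
F [ 0.7 -0.3 -0. ] w 0.0514 q [-0.13  0.48 -0.06  1.65  0.04  1.01 -0.77]
[(np.float64(57.941162440555836), np.int32(34)), (np.float64(57.853973580245864), np.int32(30)), (np.float64(57.88933954594917), np.int32(31)), (np.float64(86.478369950223), np.int32(17)), (np.float64(57.759078091796596), np.int32(32))]
top 515 along -0.05 0.054 rad 0.046 0.085 ridge rad 0.066 slope 0.004 top 0.097 0.093
top 521 along -0.052 0.053 rad 0.133 0.171 ridge rad 0.152 slope -0.013 top 0.099 0.093
side 321 along -0.053 0.075 rad 0.049 0.084 ridge rad 0.067 slope -0.014 top 0.097 0.093
side 352 along -0.054 0.051 rad 0.134 0.17 ridge rad 0.151 slope 0.014 top 0.098 0.093
side 185 x 0.466 0.491 y 0.096 0.122 z 0.101
```

```bash
python3 - <<'E'
from h import *
plan([.446,-.252,.2],place_R(102.8,0))
E
```

```text
n 7 row [-0.238, -0.0627, 0.0269, 0.0001, 0.0001, -0.0564]
[[0.603, 0.045, 0.238], [0.534, -0.026, 0.227], [0.484, -0.11, 0.216], [0.453, -0.203, 0.205]]
```

Call:
move_arm(series=[-0.238, -0.0627, 0.0269, 0, 0, -0.0564, -0.2, -0.238, -0.0627, 0.0269, 0, 0, -0.0564, -0.2, -0.238, -0.0627, 0.0269, 0, 0, -0.0564, -0.2, -0.238, -0.0627, 0.0269, 0, 0, -0.0564, -0.2, -0.238, -0.0627, 0.0269, 0, 0, -0.0564, -0.2])

```text
time: 29.82
tool_pos: [0.4645, -0.1576, 0.2112]
tcp_rot: [0.707, 0.707, 0.0, 0.002]
contact_force: [1.1, -1.1, -1.0]
gripper_width: 0.0515
grip_force: 0.0
```

Call:
move_arm(series=[-0.238, -0.0627, 0.0269, 0, 0, -0.0564, -0.2, -0.238, -0.0627, 0.0269, 0, 0, -0.0564, -0.2, 0, 0, 0, 0, 0, 0, -0.2, 0, 0, 0, 0, 0, 0, -0.2])

```text
time: 30.32
tool_pos: [0.4458, -0.252, 0.2004]
tcp_rot: [0.624, 0.781, 0.0, 0.001]
contact_force: [1.4, -0.4, -0.0]
gripper_width: 0.0508
grip_force: 0.0
```

```bash
python3 - <<'E'
from h import *
st();plan([.446,-.252,.074],place_R(102.8,0))
E
```

```text
t 30.32 pos [ 0.4458 -0.252   0.2004] 
R [[-0.22, 0.975, 0.002], [0.975, 0.22, -0.001], [-0.002, 0.002, -1.0]] 
F [ 1.4 -0.4 -0. ] w 0.0508 q [ 0.52  0.38 -0.16  1.92  0.08  0.84  0.54]
n 3 row [0.0001, 0.0, 0.2106, 0.0003, 0.0003, -0.0002]
[[0.446, -0.252, 0.2], [0.446, -0.252, 0.116]]
```

Call:
move_arm(series=[0, 0, 0.21, 0, 0, 0, -0.2, 0, 0, 0.21, 0, 0, 0, -0.2, 0, 0, 0.21, 0, 0, 0, -0.2, 0, 0, 0, 0, 0, 0, 1, 0, 0, 0, 0, 0, 0, 1], grip_force=35)

```text
time: 30.95
tool_pos: [0.4484, -0.2515, 0.0758]
tcp_rot: [0.623, 0.782, 0.001, 0.003]
contact_force: [39.0, 8.1, -24.9]
gripper_width: 0.0155
grip_force: 19.8
```

Call:
move_arm(series=[0, 0, 0, 0, 0, 0, 1, 0, 0, 0, 0, 0, 0, 1, 0, 0, 0, 0, 0, 0, 1])

```text
time: 31.32
tool_pos: [0.4491, -0.2516, 0.0762]
tcp_rot: [0.623, 0.782, 0.001, 0.003]
contact_force: [10.2, 1.4, -15.8]
gripper_width: 0.0147
grip_force: 36.0
```

```bash
python3 - <<'E'
from h import *
s,_=st();d=np.array(s['tool_pos'])[:2]-H;print(np.hypot(*d),np.degrees(np.arctan2(d[1],d[0])))
print(deck())
E
```

```text
t 31.32 pos [ 0.4491 -0.2516  0.0762] 
R [[-0.223, 0.975, 0.007], [0.975, 0.223, -0.002], [-0.004, 0.006, -1.0]] 
F [ 10.2   1.4 -15.8] w 0.0147 q [ 0.49  0.58 -0.13  2.01  0.13  0.55  0.5 ]
0.17379625079308278 -167.0983407500222
[(np.float64(58.13624362969079), np.int32(35)), (np.float64(57.97256727246075), np.int32(30)), (np.float64(58.02564767323726), np.int32(29)), (np.float64(88.27232431163347), np.int32(21))]
```

Call:
move_arm(series=[0, 0.012, 0, 0, 0, 0, 1, 0.035, 0.001, 0, 0, 0, 0.02, 1, 0.0707, 0.0028, 0, 0, 0, 0.04, 1, 0.0707, 0.0028, 0, 0, 0, 0.04, 1, 0.0707, 0.0028, 0, 0, 0, 0.04, 1])

```text
time: 32.0
tool_pos: [0.4456, -0.202, 0.076]
tcp_rot: [0.728, 0.686, 0.001, 0.002]
contact_force: [-0.6, -0.5, 2.8]
gripper_width: 0.0144
grip_force: 37.7
```

Call:
move_arm(series=[0.0707, 0.0028, 0, 0, 0, 0.04, 1, 0.0707, 0.0028, 0, 0, 0, 0.04, 1, 0.0707, 0.0028, 0, 0, 0, 0.04, 1, 0.0707, 0.0028, 0, 0, 0, 0.04, 1, 0.0707, 0.0028, 0, 0, 0, 0.04, 1])

```text
time: 32.62
tool_pos: [0.4646, -0.1338, 0.0761]
tcp_rot: [0.849, 0.528, 0.002, 0.002]
contact_force: [5.2, -4.3, -1.6]
gripper_width: 0.0145
grip_force: 37.3
```

```bash
python3 - <<'E'
from h import *
s,_=st();d=np.array(s['tool_pos'])[:2]-H;print(np.hypot(*d),np.degrees(np.arctan2(d[1],d[0])))
print(deck())
E
```

```text
t 32.62 pos [ 0.4646 -0.1338  0.0761] 
R [[0.443, 0.897, 0.006], [0.897, -0.443, -0.002], [0.001, 0.006, -1.0]] 
F [ 5.2 -4.3 -1.6] w 0.0145 q [ 0.1   0.55  0.07  2.1  -0.08  0.49 -0.22]
0.1730250797350105 152.84071922484023
[(np.float64(18.76940529828707), np.int32(37)), (np.float64(18.942649273590902), np.int32(33)), (np.float64(19.504556937387292), np.int32(32))]
```

Call:
move_arm(series=[0.0707, 0.011, 0, 0, 0, 0.04, 1, 0.0707, 0.0028, 0, 0, 0, 0.04, 1, 0.0707, 0.0028, 0, 0, 0, 0.04, 1, 0.0707, 0.0028, 0, 0, 0, 0.04, 1, 0.0707, 0.0028, 0, 0, 0, 0.04, 1])

```text
time: 33.3
tool_pos: [0.5086, -0.0787, 0.0761]
tcp_rot: [0.937, 0.349, 0.002, 0.001]
contact_force: [2.9, -4.5, 0.4]
gripper_width: 0.0146
grip_force: 37.5
```

Call:
move_arm(series=[0.0707, 0.0028, 0, 0, 0, 0.04, 1, 0.0707, 0.0028, 0, 0, 0, 0.04, 1, 0.0707, 0.0028, 0, 0, 0, 0.04, 1, 0.0707, 0.0028, 0, 0, 0, 0.04, 1, 0.0707, 0.0028, 0, 0, 0, 0.04, 1])

```text
time: 33.92
tool_pos: [0.5694, -0.0455, 0.0761]
tcp_rot: [0.988, 0.155, 0.002, 0.001]
contact_force: [1.5, -12.0, -0.4]
gripper_width: 0.0149
grip_force: 37.4
```

Call:
move_arm(series=[0.0354, 0.001, 0, 0, 0, 0.02, 1, 0.0354, 0.001, 0, 0, 0, 0.02, 1, 0, 0, 0, 0, 0, 0, 1])

```text
time: 34.3
tool_pos: [0.5837, -0.0417, 0.0761]
tcp_rot: [0.993, 0.117, 0.003, 0.001]
contact_force: [7.1, -8.1, -2.5]
gripper_width: 0.0147
grip_force: 37.3
```

```bash
python3 - <<'E'
from h import *
s,_=st();d=np.array(s['tool_pos'])[:2]-H;print(np.hypot(*d),np.degrees(np.arctan2(d[1],d[0])))
print(deck())
E
```

```text
t 34.3 pos [ 0.5837 -0.0417  0.0761] 
R [[0.973, 0.232, 0.006], [0.232, -0.973, -0.002], [0.005, 0.003, -1.0]] 
F [ 7.1 -8.1 -2.5] w 0.0147 q [-0.27  0.7   0.34  1.84 -0.36  0.66 -1.05]
0.17462892557006107 101.47987824824685
[(np.float64(58.41013022748261), np.int32(34)), (np.float64(89.0393520114835), np.int32(18)), (np.float64(58.51567195226154), np.int32(30)), (np.float64(58.41624407472608), np.int32(36))]
```

Call:
move_arm(series=[0.005, 0, 0, 0, 0, 0, 0.2, 0, 0, 0, 0, 0, 0, -0.2, 0, 0, 0, 0, 0, 0, -0.2, 0, 0, 0, 0, 0, 0, -0.2])

```text
time: 34.85
tool_pos: [0.5829, -0.0403, 0.0744]
tcp_rot: [0.993, 0.117, 0.001, 0.001]
contact_force: [0.4, -0.3, -0.1]
gripper_width: 0.0512
grip_force: 0.0
```

Call:
move_arm(series=[0, 0, -0.15, 0, 0, 0, -0.2, 0, 0, -0.3, 0, 0, 0, -0.2, 0, 0, -0.3, 0, 0, 0, -0.2, 0, 0, 0, 0, 0, 0, -0.2])

```text
time: 35.35
tool_pos: [0.5844, -0.0405, 0.2286]
tcp_rot: [0.993, 0.117, 0.004, 0.001]
contact_force: [0.6, -0.0, -0.7]
gripper_width: 0.0512
grip_force: 0.0
```

```bash
python3 - <<'E'
from h import *
s,_=st()
print(deck());stock(-122.2,180,.066);objs()
c=cam('top');cv2.imwrite('pics/n1.png',cv2.resize(c['frame'][90:300,210:480],None,fx=2.8,fy=2.8))
E
```

```text
t 35.35 pos [ 0.5844 -0.0405  0.2286] 
R [[0.973, 0.233, 0.009], [0.233, -0.973, -0.001], [0.008, 0.003, -1.0]] 
F [ 0.6 -0.  -0.7] w 0.0512 q [-0.35  0.49  0.45  1.74 -0.25  0.96 -1.14]
[(np.float64(58.3735184263367), np.int32(35)), (np.float64(0.7533905035993556), np.int32(16)), (np.float64(58.25749405550904), np.int32(28)), (np.float64(58.365121688839594), np.int32(37))]
top 512 along -0.05 0.054 rad 0.047 0.086 ridge rad 0.066 slope -0.002 top 0.097 0.093
top 210 along -0.052 -0.009 rad 0.133 0.171 ridge rad 0.153 slope 0.103 top 0.097 0.093
side 256 along -0.057 0.053 rad 0.051 0.088 ridge rad 0.069 slope -0.006 top 0.097 0.093
side 249 along -0.057 0.055 rad 0.134 0.172 ridge rad 0.154 slope 0.016 top 0.097 0.093
side 184 x 0.466 0.493 y 0.096 0.123 z 0.1
```

View pics/n1.png

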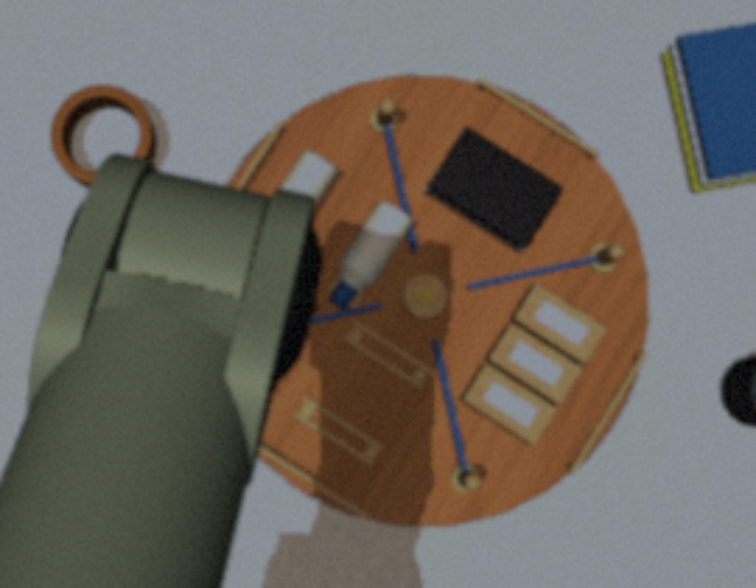

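```bash
python3 - <<'E'
from h import *
s=dict(ctrl.state());plan([.465,.194,.28],place_R(100,0),s)
s['tool_pos']=np.array([.465,.194,.28]);s['tcp_rot']=R.from_matrix(place_R(100,0)).as_quat();plan([.465,.194,.20],place_R(100,-70),s)
E
```

```text
n 9 row [0.0686, -0.1447, -0.0317, 0.0001, 0.0001, -0.0839]
[[0.582, -0.04, 0.223], [0.59, 0.023, 0.236], [0.577, 0.085, 0.248], [0.543, 0.14, 0.261], [0.494, 0.18, 0.274]]
n 7 row [0.0304, 0.0, 0.0526, 0.0, -0.0873, 0.0]
[[0.465, 0.194, 0.28], [0.463, 0.204, 0.258], [0.463, 0.206, 0.234], [0.464, 0.2, 0.211]]
```

Call:
move_arm(series=[0.0686, -0.1447, -0.0317, 0, 0, -0.0839, -1, 0.0686, -0.1447, -0.0317, 0, 0, -0.0839, -1, 0.0686, -0.1447, -0.0317, 0, 0, -0.0839, -1, 0.0686, -0.1447, -0.0317, 0, 0, -0.0839, -1, 0.0686, -0.1447, -0.0317, 0, 0, -0.0839, -1])

```text
time: 36.28
tool_pos: [0.5621, 0.1151, 0.255]
tcp_rot: [0.858, 0.514, -0.0, 0.001]
contact_force: [0.3, 0.8, -0.0]
gripper_width: 0.0855
grip_force: 0.0
```

Call:
move_arm(series=[0.0686, -0.1447, -0.0317, 0, 0, -0.0839, -1, 0.0686, -0.1447, -0.0317, 0, 0, -0.0839, -1, 0.0686, -0.1447, -0.0317, 0, 0, -0.0839, -1, 0.0686, -0.1447, -0.0317, 0, 0, -0.0839, -1, 0, 0, 0, 0, 0, 0, -1])

```text
time: 36.9
tool_pos: [0.464, 0.1951, 0.2807]
tcp_rot: [0.641, 0.767, 0.0, 0.001]
contact_force: [-0.1, -0.9, -0.9]
gripper_width: 0.0855
grip_force: 0.0
```

Call:
move_arm(series=[0.03, 0, 0.0526, 0, -0.0873, 0, -1, 0.03, 0, 0.0526, 0, -0.0873, 0, -1, 0.03, 0, 0.0526, 0, -0.0873, 0, -1, 0.03, 0, 0.0526, 0, -0.0873, 0, -1, 0.03, 0, 0.0526, 0, -0.0873, 0, -1])

```text
time: 37.52
tool_pos: [0.4642, 0.2041, 0.2223]
tcp_rot: [0.582, 0.692, -0.273, 0.327]
contact_force: [0.4, 0.2, -0.7]
gripper_width: 0.0852
grip_force: 0.0
```

Call:
move_arm(series=[0.03, 0, 0.0526, 0, -0.0873, 0, -1, 0.03, 0, 0.0526, 0, -0.0873, 0, -1, 0, 0, 0, 0, 0, 0, -1, 0, 0, 0, 0, 0, 0, -1])

```text
time: 38.02
tool_pos: [0.4662, 0.1932, 0.2018]
tcp_rot: [0.528, 0.627, -0.368, 0.439]
contact_force: [0.3, 0.9, 0.4]
gripper_width: 0.0854
grip_force: 0.0
```

```bash
python3 - <<'E'
from h import *
st();plan([.465,.194,.083],place_R(100,-70));objs();print(deck())
E
```

```text
t 38.02 pos [0.4662 0.1932 0.2018] 
R [[-0.056, 0.985, 0.163], [0.339, 0.172, -0.925], [-0.939, 0.003, -0.344]] 
F [0.3 0.9 0.4] w 0.0854 q [-1.11  0.89  0.22  1.68  0.63  1.56 -1.06]
n 3 row [0.1866, -0.0023, 0.0664, -0.0001, -0.0003, -0.0006]
[[0.466, 0.193, 0.202], [0.465, 0.194, 0.123]]
top 119 x 0.469 0.493 y 0.096 0.121 z 0.101
[(np.float64(58.329411605168524), np.int32(35)), (np.float64(58.2235265284922), np.int32(30)), (np.float64(58.192841005346665), np.int32(30)), (np.float64(58.4040880791288), np.int32(36))]
```

Call:
move_arm(series=[0.1866, -0.002, 0.066, 0, 0, 0, -1, 0.1866, -0.002, 0.066, 0, 0, 0, -1, 0.1866, -0.002, 0.066, 0, 0, 0, -1, 0, 0, 0, 0, 0, 0, -1])

```text
time: 38.67
tool_pos: [0.4644, 0.1938, 0.082]
tcp_rot: [0.527, 0.627, -0.369, 0.44]
contact_force: [-0.1, -0.5, 0.7]
gripper_width: 0.0853
grip_force: 0.0
```

```bash
python3 - <<'E'
from h import *
st();print(rel([.483,.092,.0455]))
E
```

```text
t 38.67 pos [0.4644 0.1938 0.082 ] 
R [[-0.058, 0.985, 0.163], [0.336, 0.173, -0.926], [-0.94, 0.001, -0.341]] 
F [-0.1 -0.5  0.7] w 0.0853 q [-1.1   1.09  0.19  1.64  0.61  1.45 -1.17]
[-0.005  0.004  0.549]
```

Call:
move_arm(series=[-0.002, 0.001, 0.183, 0, 0, 0, -1, -0.002, 0.001, 0.183, 0, 0, 0, -1, -0.002, 0.001, 0.183, 0, 0, 0, -1, 0, 0, 0, 0, 0, 0, 0.4, 0, 0, 0, 0, 0, 0, 1], grip_force=25)

```text
time: 39.3
tool_pos: [0.4838, 0.0933, 0.0476]
tcp_rot: [0.528, 0.627, -0.367, 0.44]
contact_force: [-0.3, 1.0, -0.3]
gripper_width: 0.0516
grip_force: 0.0
```

Call:
move_arm(series=[0, 0, 0, 0, 0, 0, 1, 0, 0, 0, 0, 0, 0, 1, 0, 0, 0, 0, 0, 0, 1, 0, 0, 0, 0, 0, 0, 1])

```text
time: 39.8
tool_pos: [0.4835, 0.0927, 0.0467]
tcp_rot: [0.526, 0.627, -0.368, 0.441]
contact_force: [0.8, 3.2, 7.2]
gripper_width: 0.025
grip_force: 27.3
```

```bash
python3 - <<'E'
from h import *
s,r=st()
mt=r.inv().apply(np.array([.480,.1095,.049])-s['tool_pos']);ft=r.inv().apply([0,0,-1.]);print('mid',mt.round(4),'foot',ft.round(3))
s=dict(s);s['tool_pos']=np.array(s['tool_pos'])+[0,0,.16];print('lift',rel(s['tool_pos']))
yaw=58.2;til=np.degrees(np.arctan2(ft[2],ft[0]));Rp=place_R(yaw,til)
for rad in(.152,.066):
    M=cradle(yaw,90,rad,.068);t=M-Rp@mt;print(rad,M,t);plan(t+[0,0,.07],Rp,s)
E
```

```text
t 39.8 pos [0.4835 0.0927 0.0467] 
R [[-0.057, 0.985, 0.165], [0.335, 0.174, -0.926], [-0.941, 0.002, -0.34]] 
F [0.8 3.2 7.2] w 0.025 q [-1.01  1.12  0.23  1.79  0.7   1.25 -1.24]
mid [ 0.0036 -0.0005 -0.0169] foot [ 0.941 -0.002  0.34 ]
lift [-0.752  0.002 -0.272]
0.152 [ 0.48931631 -0.13270272  0.068     ] [ 0.49094624 -0.13097755  0.05084405]
n 10 row [-0.0834, 0.0111, 0.1042, 0.0173, 0.0747, 0.0365]
[[0.483, 0.093, 0.207], [0.495, 0.042, 0.22], [0.5, -0.011, 0.218], [0.5, -0.061, 0.199], [0.496, -0.102, 0.166], [0.491, -0.131, 0.121]]
0.066 [ 0.56240708 -0.17802092  0.068     ] [ 0.56403701 -0.17629575  0.05084405]
n 10 row [-0.0976, 0.0509, 0.1175, 0.0173, 0.0747, 0.0365]
[[0.483, 0.093, 0.207], [0.512, 0.037, 0.224], [0.533, -0.023, 0.224], [0.547, -0.083, 0.206], [0.557, -0.136, 0.17], [0.564, -0.176, 0.121]]
```

Call:
move_arm(series=[0, 0, 0, 0, 0, 0, 0.1, 0, 0, 0, 0, 0, 0, 0.1, 0, 0, -0.033, 0, 0, 0, 0.1, 0, 0, 0, 0, 0, 0, 1, 0, 0, 0, 0, 0, 0, 1])

```text
time: 40.42
tool_pos: [0.4821, 0.0984, 0.0484]
tcp_rot: [0.527, 0.627, -0.369, 0.44]
contact_force: [0.2, -0.2, 0.4]
gripper_width: 0.025
grip_force: 26.1
```

Call:
move_arm(series=[0, 0, 0, 0, 0, 0, 1, 0, 0, 0, 0, 0, 0, 1, 0, 0, 0, 0, 0, 0, 1])

```text
time: 40.8
tool_pos: [0.4821, 0.0983, 0.0484]
tcp_rot: [0.527, 0.627, -0.369, 0.44]
contact_force: [0.6, 0.5, 1.0]
gripper_width: 0.0253
grip_force: 26.1
```

```bash
cat > pl.py <<'E'
from h import *
import sys
def go(s,mt,ft,h,yaw=58.2,rad=.152):
    Rp=place_R(yaw,np.degrees(np.arctan2(ft[2],ft[0])));t=cradle(yaw,90,rad,.068)-Rp@mt;print('t',t.round(4));plan(t+[0,0,h],Rp,s)
E
python3 - <<'E'
from pl import *
objs()
s,r=st()
mt=r.inv().apply(np.array([.480,.1095,.049])-s['tool_pos']);ft=r.inv().apply([0,0,-1.]);print('mid',mt.round(4),'foot',ft.round(3))
s=dict(s);s['tool_pos']=np.array(s['tool_pos'])+[0,0,.16];print('lift',rel(s['tool_pos']))
go(s,mt,ft,.07)
E
```

```text
top 1502 x 0.402 0.53 y 0.093 0.273 z 0.125
side 119 x 0.397 0.426 y 0.234 0.333 z 0.125
t 40.9 pos [0.4821 0.0983 0.0484] 
R [[-0.057, 0.985, 0.164], [0.335, 0.173, -0.926], [-0.94, 0.002, -0.34]] 
F [0.4 1.2 0.1] w 0.0251 q [-1.02  1.12  0.23  1.78  0.7   1.26 -1.23]
mid [ 0.0033 -0.0001 -0.0109] foot [ 0.94  -0.002  0.34 ]
lift [-0.752  0.001 -0.272]
t [ 0.4897 -0.1322  0.0566]
n 10 row [-0.0878, 0.0122, 0.1042, 0.0172, 0.0747, 0.0365]
[[0.482, 0.098, 0.208], [0.494, 0.047, 0.223], [0.5, -0.007, 0.222], [0.499, -0.059, 0.204], [0.496, -0.102, 0.172], [0.49, -0.132, 0.127]]
```

Call:
move_arm(series=[-0.188, 0, -0.068, 0, 0, 0, 1, -0.188, 0, -0.068, 0, 0, 0, 1, -0.188, 0, -0.068, 0, 0, 0, 1, -0.188, 0, -0.068, 0, 0, 0, 1, 0, 0, 0, 0, 0, 0, 1])

```text
time: 41.52
tool_pos: [0.4822, 0.0985, 0.2103]
tcp_rot: [0.528, 0.626, -0.367, 0.44]
contact_force: [0.4, 0.9, -0.8]
gripper_width: 0.0248
grip_force: 26.1
```

Call:
move_arm(series=[-0.0878, 0.0122, 0.1042, 0.0172, 0.0747, 0.0365, 1, -0.0878, 0.0122, 0.1042, 0.0172, 0.0747, 0.0365, 1, -0.0878, 0.0122, 0.1042, 0.0172, 0.0747, 0.0365, 1, -0.0878, 0.0122, 0.1042, 0.0172, 0.0747, 0.0365, 1, -0.0878, 0.0122, 0.1042, 0.0172, 0.0747, 0.0365, 1])

```text
time: 42.15
tool_pos: [0.5002, -0.034, 0.2152]
tcp_rot: [0.762, 0.606, -0.117, 0.194]
contact_force: [0.6, 0.4, -1.8]
gripper_width: 0.0249
grip_force: 26.1
```

Call:
move_arm(series=[-0.0878, 0.0122, 0.1042, 0.0172, 0.0747, 0.0365, 1, -0.0878, 0.0122, 0.1042, 0.0172, 0.0747, 0.0365, 1, -0.0878, 0.0122, 0.1042, 0.0172, 0.0747, 0.0365, 1, -0.0878, 0.0122, 0.1042, 0.0172, 0.0747, 0.0365, 1, -0.0878, 0.0122, 0.1042, 0.0172, 0.0747, 0.0365, 1])

```text
time: 42.78
tool_pos: [0.4885, -0.116, 0.1438]
tcp_rot: [0.853, 0.512, 0.093, -0.039]
contact_force: [0.1, 0.3, -1.0]
gripper_width: 0.025
grip_force: 26.1
```

Call:
move_arm(series=[0, 0, 0, 0, 0, 0, 1, 0, 0, 0, 0, 0, 0, 1, 0, 0, 0, 0, 0, 0, 1])

```text
time: 43.15
tool_pos: [0.489, -0.1141, 0.1447]
tcp_rot: [0.852, 0.515, 0.092, -0.037]
contact_force: [-0.5, 0.1, 0.0]
gripper_width: 0.0245
grip_force: 26.1
```

```bash
python3 - <<'E'
from pl import *
s,r=st();go(s,[.0033,0,-.0109],[.94,0,.34],.01);print(deck())
c=cam('side');cv2.imwrite('pics/s3c.png',cv2.resize(c['frame'][130:260,250:430],None,fx=4,fy=4))
E
```

```text
t 43.15 pos [ 0.489  -0.1141  0.1447] 
R [[0.453, 0.884, 0.118], [0.87, -0.467, 0.158], [0.195, 0.031, -0.98]] 
F [-0.5  0.1  0. ] w 0.0245 q [ 0.25  0.43 -0.03  2.06 -0.31  0.59 -0.01]
t [ 0.4896 -0.1322  0.0566]
n 2 row [-0.0832, 0.0185, 0.1816, 0.0029, 0.0374, 0.0186]
[[0.489, -0.114, 0.145], [0.49, -0.132, 0.067]]
[(np.float64(58.275740642884415), np.int32(34)), (np.float64(58.27688178625726), np.int32(30)), (np.float64(58.170648281227884), np.int32(29))]
```

View pics/s3c.png

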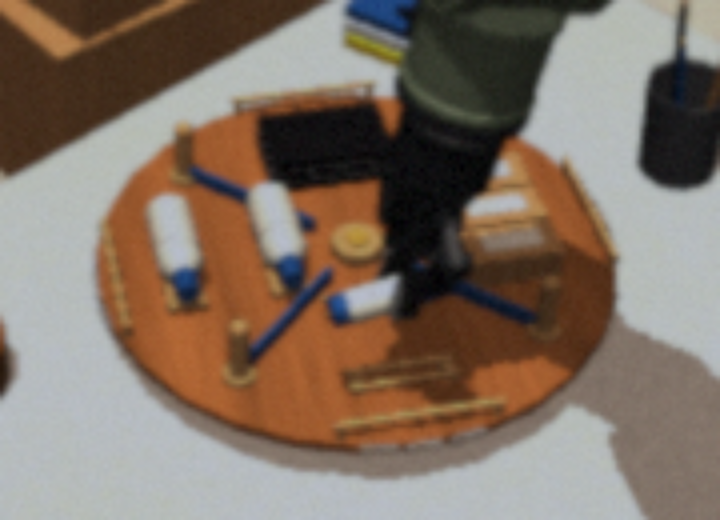

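Call:
move_arm(series=[-0.0416, 0.009, 0.07, 0.0015, 0.0187, 0.0093, 1, -0.0416, 0.009, 0.07, 0.0015, 0.0187, 0.0093, 1, -0.0416, 0.009, 0.07, 0.0015, 0.0187, 0.0093, 1, -0.0416, 0.009, 0.07, 0.0015, 0.0187, 0.0093, 1, 0, 0, 0, 0, 0, 0, 1])

```text
time: 43.88
tool_pos: [0.4865, -0.1355, 0.0815]
tcp_rot: [0.861, 0.478, 0.15, -0.085]
contact_force: [0.2, -0.9, -0.5]
gripper_width: 0.0249
grip_force: 26.1
```

Call:
move_arm(series=[0, 0, 0, 0, 0, 0, 1, 0, 0, 0, 0, 0, 0, 1])

```text
time: 44.12
tool_pos: [0.4876, -0.1348, 0.083]
tcp_rot: [0.861, 0.479, 0.151, -0.084]
contact_force: [0.4, 0.4, -0.2]
gripper_width: 0.025
grip_force: 26.1
```

```bash
python3 - <<'E'
from pl import *
s,r=st();go(s,[.0033,0,-.0109],[.94,0,.34],.003)
E
```

```text
t 44.12 pos [ 0.4876 -0.1348  0.083 ] 
R [[0.496, 0.849, 0.18], [0.799, -0.528, 0.289], [0.34, 0.001, -0.94]] 
F [ 0.4  0.4 -0.2] w 0.025 q [ 0.53  0.58 -0.21  2.08 -0.51  0.48  0.26]
t [ 0.4896 -0.1322  0.0566]
n 1 row [-0.0242, 0.0017, 0.1157, 0.0004, -0.0001, -0.0003]
[[0.488, -0.135, 0.083]]
```

Call:
move_arm(series=[-0.012, 0.001, 0.058, 0, 0, 0, 1, -0.012, 0.001, 0.058, 0, 0, 0, 1, 0, 0, 0, 0, 0, 0, 1, 0, 0, 0, 0, 0, 0, 1])

```text
time: 44.62
tool_pos: [0.4895, -0.1328, 0.0584]
tcp_rot: [0.861, 0.478, 0.151, -0.084]
contact_force: [4.0, -1.8, 1.6]
gripper_width: 0.0249
grip_force: 27.2
```

Call:
move_arm(series=[-0.0035, 0, 0.0094, 0, 0, 0, 1, 0, 0, 0, 0, 0, 0, 1])

```text
time: 44.88
tool_pos: [0.4901, -0.133, 0.0575]
tcp_rot: [0.861, 0.478, 0.152, -0.084]
contact_force: [1.9, -1.1, 17.9]
gripper_width: 0.0251
grip_force: 31.6
```

```bash
python3 - <<'E'
from pl import *
s,r=st();go(s,[.0033,0,-.0109],[.94,0,.34],0)
E
```

```text
t 44.88 pos [ 0.4901 -0.133   0.0575] 
R [[0.497, 0.848, 0.182], [0.798, -0.529, 0.289], [0.341, 0.001, -0.94]] 
F [ 1.9 -1.1 17.9] w 0.0251 q [ 0.54  0.63 -0.23  2.08 -0.53  0.42  0.28]
t [ 0.4896 -0.1322  0.0566]
n 1 row [0.0006, -0.0039, 0.0046, 0.001, -0.0006, -0.0011]
[[0.49, -0.133, 0.057]]
```

Call:
move_arm(series=[0, 0, -0.006, 0, 0, 0, 0.3, 0, 0, 0, 0, 0, 0, 0.05, 0, 0, 0, 0, 0, 0, 0.05, 0, 0, 0, 0, 0, 0, 0.05])

```text
time: 45.38
tool_pos: [0.4887, -0.1331, 0.0578]
tcp_rot: [0.861, 0.478, 0.151, -0.084]
contact_force: [-0.2, 0.3, -0.6]
gripper_width: 0.0408
grip_force: 0.0
```

Call:
move_arm(series=[0, 0, -0.15, 0, 0, 0, 0.05, 0, 0, -0.3, 0, 0, 0, 0.05, 0, 0, -0.3, 0, 0, 0, 0.05, 0, 0, -0.2, 0, 0, 0, 0.05, 0, 0, 0, 0, 0, 0, 0.05])

```text
time: 46.0
tool_pos: [0.4553, -0.1896, 0.239]
tcp_rot: [0.861, 0.478, 0.152, -0.082]
contact_force: [-0.3, 0.1, -0.4]
gripper_width: 0.0408
grip_force: 0.0
```

```bash
python3 - <<'E'
from pl import *
s,r=st();D=deck();print(D);stock(58.3,90,.062);stock(58.3,0,.066)
plan([.446,-.251,.2],place_R(103.2,0))
E
```

```text
t 46.0 pos [ 0.4553 -0.1896  0.239 ] 
R [[0.498, 0.848, 0.184], [0.798, -0.53, 0.287], [0.34, 0.004, -0.94]] 
F [-0.3  0.1 -0.4] w 0.0408 q [ 0.58  0.32 -0.1   1.97 -0.42  0.87  0.2 ]
[(np.float64(58.19598488984794), np.int32(34)), (np.float64(58.065810888361), np.int32(31)), (np.float64(58.18221765683781), np.int32(30))]
top 109 along -0.079 0.07 rad 0.031 0.08 ridge rad 0.042 slope -0.105 top 0.088 0.084
top 368 along -0.048 0.05 rad 0.139 0.165 ridge rad 0.152 slope 0.001 top 0.084 0.081
side 72 along -0.077 0.08 rad 0.03 0.077 ridge rad 0.042 slope 0.025 top 0.087 0.084
side 253 along -0.05 0.049 rad 0.136 0.164 ridge rad 0.151 slope -0.017 top 0.085 0.08
top 517 along -0.051 0.054 rad 0.042 0.085 ridge rad 0.066 slope 0.007 top 0.097 0.094
top 509 along -0.053 0.051 rad 0.133 0.171 ridge rad 0.151 slope -0.02 top 0.1 0.093
side 258 along -0.056 0.051 rad 0.046 0.087 ridge rad 0.07 slope 0.013 top 0.097 0.093
side 246 along -0.06 0.053 rad 0.134 0.172 ridge rad 0.153 slope 0.006 top 0.096 0.093
n 5 row [-0.0716, 0.0057, 0.0214, 0.0134, -0.0331, -0.078]
[[0.454, -0.188, 0.235], [0.445, -0.21, 0.219], [0.444, -0.237, 0.205]]
```

Call:
move_arm(series=[-0.0716, 0.0057, 0.0214, 0.0134, -0.0331, -0.078, -0.2, -0.0716, 0.0057, 0.0214, 0.0134, -0.0331, -0.078, -0.2, -0.0716, 0.0057, 0.0214, 0.0134, -0.0331, -0.078, -0.2, -0.0716, 0.0057, 0.0214, 0.0134, -0.0331, -0.078, -0.2, -0.0716, 0.0057, 0.0214, 0.0134, -0.0331, -0.078, -0.2])

```text
time: 46.88
tool_pos: [0.4463, -0.2516, 0.2]
tcp_rot: [0.619, 0.785, -0.001, 0.001]
contact_force: [0.8, -0.8, -1.4]
gripper_width: 0.0512
grip_force: 0.0
```

Call:
move_arm(series=[0, 0, 0, 0, 0, 0, -0.2, 0, 0, 0, 0, 0, 0, -0.2])

```text
time: 47.12
tool_pos: [0.4461, -0.2512, 0.2008]
tcp_rot: [0.623, 0.782, 0.001, 0.0]
contact_force: [0.2, 0.3, 0.1]
gripper_width: 0.051
grip_force: 0.0
```

```bash
python3 - <<'E'
from pl import *
st();plan([.448,-.252,.075],place_R(103.2,0));print(deck())
E
```

```text
t 47.12 pos [ 0.4461 -0.2512  0.2008] 
R [[-0.224, 0.974, 0.001], [0.974, 0.224, 0.0], [0.0, 0.001, -1.0]] 
F [0.2 0.3 0.1] w 0.051 q [ 0.49  0.38 -0.12  1.92  0.06  0.84  0.57]
n 3 row [-0.0021, 0.0026, 0.2097, 0.0002, -0.0, -0.0007]
[[0.446, -0.251, 0.201], [0.447, -0.252, 0.117]]
[(np.float64(58.294998318561305), np.int32(34)), (np.float64(58.01086739448765), np.int32(32)), (np.float64(58.188415094272), np.int32(30)), (np.float64(57.249514255189695), np.int32(19))]
```

Call:
move_arm(series=[-0.002, 0.004, 0.21, 0, 0, 0, -0.2, -0.002, 0.004, 0.21, 0, 0, 0, -0.2, -0.002, 0.004, 0.2, 0, 0, 0, -0.2, 0, 0, 0, 0, 0, 0, 0.5, 0, 0, 0, 0, 0, 0, 1], grip_force=35)

```text
time: 47.8
tool_pos: [0.4495, -0.2528, 0.0785]
tcp_rot: [0.622, 0.783, 0.0, 0.002]
contact_force: [-12.5, -2.1, 3.6]
gripper_width: 0.0157
grip_force: 8.7
```

Call:
move_arm(series=[0, 0, 0, 0, 0, 0, 1, 0, 0, 0, 0, 0, 0, 1, 0, 0, 0, 0, 0, 0, 1])

```text
time: 48.18
tool_pos: [0.4494, -0.2529, 0.0785]
tcp_rot: [0.622, 0.783, -0.0, 0.002]
contact_force: [-5.6, 0.4, 11.5]
gripper_width: 0.0147
grip_force: 36.0
```

Call:
move_arm(series=[0.035, 0.001, 0, 0, 0, 0.02, 1, 0.0707, 0.0028, 0, 0, 0, 0.04, 1, 0.0707, 0.0028, 0, 0, 0, 0.04, 1, 0.0707, 0.0028, 0, 0, 0, 0.04, 1, 0.0707, 0.0028, 0, 0, 0, 0.04, 1])

```text
time: 48.8
tool_pos: [0.447, -0.1892, 0.0785]
tcp_rot: [0.753, 0.658, 0.001, 0.002]
contact_force: [0.8, -0.6, 8.8]
gripper_width: 0.0145
grip_force: 36.0
```

Call:
move_arm(series=[0.0707, 0.0028, 0, 0, 0, 0.04, 1, 0.0707, 0.0028, 0, 0, 0, 0.04, 1, 0.0707, 0.0028, 0, 0, 0, 0.04, 1, 0.0707, 0.0028, 0, 0, 0, 0.04, 1, 0.0707, 0.0028, 0, 0, 0, 0.04, 1])

```text
time: 49.42
tool_pos: [0.4707, -0.1226, 0.0785]
tcp_rot: [0.868, 0.496, 0.002, 0.002]
contact_force: [5.2, -4.0, 5.3]
gripper_width: 0.0145
grip_force: 35.7
```

```bash
python3 - <<'E'
from pl import *
st();print(deck())
E
```

```text
t 49.42 pos [ 0.4707 -0.1226  0.0785] 
R [[0.508, 0.861, 0.006], [0.861, -0.508, -0.002], [0.001, 0.006, -1.0]] 
F [ 5.2 -4.   5.3] w 0.0145 q [ 0.04  0.55  0.12  2.09 -0.13  0.5  -0.27]
[(np.float64(44.97541340002076), np.int32(21)), (np.float64(14.13606910525742), np.int32(33)), (np.float64(14.420301707183128), np.int32(33)), (np.float64(15.002056064866792), np.int32(35))]
```

Call:
move_arm(series=[0.0707, 0.011, 0, 0, 0, 0.04, 1, 0.0707, 0.0028, 0, 0, 0, 0.04, 1, 0.0707, 0.0028, 0, 0, 0, 0.04, 1, 0.0707, 0.0028, 0, 0, 0, 0.04, 1, 0.0707, 0.0028, 0, 0, 0, 0.04, 1])

```text
time: 50.1
tool_pos: [0.5187, -0.0708, 0.0785]
tcp_rot: [0.95, 0.314, 0.002, 0.001]
contact_force: [1.5, -4.1, 6.4]
gripper_width: 0.0146
grip_force: 35.7
```

Call:
move_arm(series=[0.0707, 0.0028, 0, 0, 0, 0.04, 1, 0.0707, 0.0028, 0, 0, 0, 0.04, 1, 0.0707, 0.0028, 0, 0, 0, 0.04, 1, 0.0707, 0.0028, 0, 0, 0, 0.04, 1, 0.0354, 0.001, 0, 0, 0, 0.02, 1])

```text
time: 50.72
tool_pos: [0.5757, -0.0436, 0.0785]
tcp_rot: [0.99, 0.139, 0.003, 0.001]
contact_force: [0.2, -6.5, 7.3]
gripper_width: 0.0144
grip_force: 35.9
```

Call:
move_arm(series=[0.0354, 0.001, 0, 0, 0, 0.02, 1, 0.012, 0, 0, 0, 0, 0.008, 1, 0, 0, 0, 0, 0, 0, 1])

```text
time: 51.1
tool_pos: [0.584, -0.0416, 0.0785]
tcp_rot: [0.994, 0.112, 0.002, 0.001]
contact_force: [-1.5, -5.9, 8.4]
gripper_width: 0.0148
grip_force: 36.0
```

```bash
python3 - <<'E'
from pl import *
st();print(deck())
E
```

```text
t 51.1 pos [ 0.584  -0.0416  0.0785] 
R [[0.975, 0.222, 0.004], [0.222, -0.975, -0.002], [0.004, 0.003, -1.0]] 
F [-1.5 -5.9  8.4] w 0.0148 q [-0.29  0.7   0.37  1.84 -0.38  0.67 -1.04]
[(np.float64(57.94803602768552), np.int32(34)), (np.float64(4.701342301259416), np.int32(23)), (np.float64(57.95071131116987), np.int32(30)), (np.float64(58.01807883146964), np.int32(35))]
```

Deck at 57.97°, force tangentially near zero: release and clear.

Call:
move_arm(series=[0, 0, 0, 0, 0, 0, 0.2, 0, 0, 0, 0, 0, 0, -0.2, 0, 0, 0, 0, 0, 0, -0.2, 0, 0, 0, 0, 0, 0, -0.2])

```text
time: 51.65
tool_pos: [0.5831, -0.0406, 0.0771]
tcp_rot: [0.994, 0.112, 0.001, 0.001]
contact_force: [0.7, 0.8, -0.2]
gripper_width: 0.0514
grip_force: 0.0
```

Call:
move_arm(series=[0, 0, -0.15, 0, 0, 0, -0.2, 0, 0, -0.3, 0, 0, 0, -0.2, 0, 0, -0.3, 0, 0, 0, -0.2, -0.2, -0.2, 0, 0, 0, 0, -0.2, -0.2, -0.2, 0, 0, 0, 0, -0.2])

```text
time: 52.28
tool_pos: [0.4858, 0.0203, 0.2271]
tcp_rot: [0.994, 0.112, 0.001, 0.001]
contact_force: [0.6, 1.8, -0.2]
gripper_width: 0.0512
grip_force: 0.0
```

Call:
move_arm(series=[-0.1, -0.25, 0, 0, 0, 0, -0.2, -0.1, -0.25, 0, 0, 0, 0, -0.2, -0.1, -0.25, 0, 0, 0, 0, -0.2, 0, 0, 0, 0, 0, 0, -0.2])

```text
time: 52.78
tool_pos: [0.3931, 0.1555, 0.2265]
tcp_rot: [0.993, 0.115, 0.001, 0.0]
contact_force: [0.9, -0.8, 0.3]
gripper_width: 0.0517
grip_force: 0.0
```

```bash
python3 - <<'E'
from pl import *
st();print(deck());print('bottles');stock(-32.1,0,.066);print('stick');stock(-32.1,90,.062);objs()
c=cam('side');cv2.imwrite('pics/f.png',c['frame'])
E
```

```text
t 52.77 pos [0.3931 0.1555 0.2265] 
R [[0.974, 0.229, 0.001], [0.229, -0.974, -0.001], [0.001, 0.001, -1.0]] 
F [ 0.9 -0.8  0.3] w 0.0517 q [-0.92  0.22  0.47  2.13 -0.14  0.82 -1.7 ]
[(np.float64(58.2073688739185), np.int32(34)), (np.float64(58.117121213842935), np.int32(30)), (np.float64(58.19259066953764), np.int32(30)), (np.float64(58.296890583704595), np.int32(36))]
bottles
top 513 along -0.051 0.057 rad 0.048 0.086 ridge rad 0.066 slope -0.029 top 0.098 0.093
top 511 along -0.053 0.053 rad 0.134 0.172 ridge rad 0.152 slope -0.016 top 0.096 0.093
side 267 along -0.075 0.046 rad 0.047 0.086 ridge rad 0.065 slope -0.001 top 0.099 0.093
side 114 along -0.049 0.008 rad 0.133 0.169 ridge rad 0.147 slope -0.265 top 0.096 0.092
stick
top 107 along -0.076 0.08 rad 0.03 0.081 ridge rad 0.042 slope 0.018 top 0.087 0.085
top 359 along -0.047 0.051 rad 0.139 0.165 ridge rad 0.152 slope -0.003 top 0.084 0.08
side 53 along -0.079 0.08 rad 0.03 0.073 ridge rad 0.041 slope 0.116 top 0.088 0.083
```

View pics/f.png

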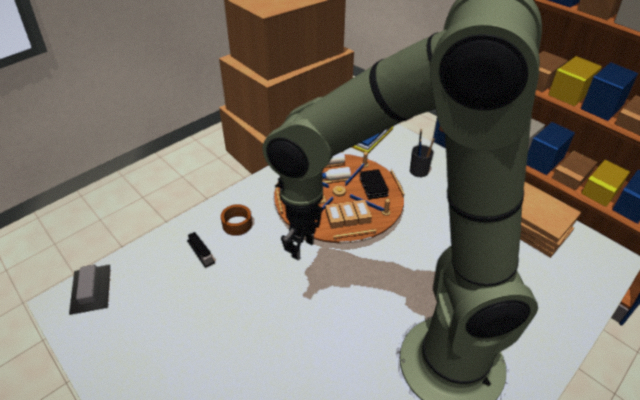

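```bash
python3 -c "
from rig import ctrl
print(ctrl.job_done())"
```

```text
the job is handed in; nothing more can be done
None
```

Job handed in (no verdict returned): both bottles and the only glue stick I found lie centred in their cradles, to about 2 mm in the last camera check, and the display looks clicked in with the bottles facing the customers.

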